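# Calling the next patients at the clinic desk

### The arm

A 7-joint arm with a two-finger parallel gripper is mounted at the origin on the work surface. World frame = base frame: x ahead of the robot, y to its left, z up, the work surface at z = 0. Lengths are in mm, angles in degrees, forces in N, time in s.
With the tool pointing down it reaches from about 425 to 950 mm from the base axis. Payload 4.7 kg.
Tool frame: the origin (TCP) lies on the front face of the gripper's body, between the roots of the fingers; the fingertips stand 70 mm ahead of it and the grasp point (between the pads) lies grip_point_offset ahead of it (grip_point_offset is the distance from the TCP to the grasp point, in mm); z points along the fingers, y is the direction in which the jaws open and shut (so a half turn about z gives the same grasp; the last joint's range is limited). The gripper opens to 87 mm and grips with 3 to 60 N. Pads are 19 mm wide; open, the fingers measure 117 mm over their backs; the gripper's body (75 mm by 190 mm) begins 51 mm behind the grasp point.
Start: joints at [-68.405, 26.849, -2.785, 87.806, 1.381, 65.374, -4.715], TCP at [266.422, 620.211, 292.273] pointing down, gripper open.
Joint ranges: [-148.3, 148.3], [-19.14, 114.17], [-79.39, 73.82], [5.75, 140.21], [-59.74, 239.74], [12.07, 113.84], [-152.46, 152.46]. Speed limits (degrees/s): [147.25, 147.25, 180, 180, 180, 180, 180].

### API

Orientations are given as a 3x3 rotation matrix whose columns are the frame's x, y, z axes.
In Python, from plant import * gives the robot as it stands. The module is installed in compiled form; this text tells all that it offers.
- The arm moves only by the tool play_rows, never from a script. Its argument "increments" is one flat list of numbers, 4 for each row, row after row: the shift along the tool's x, y, z in cm, then the turn about the tool's z in degrees. In form: [dx, dy, dz, yaw, dx, dy, dz, yaw, ...]. A call has 1 to 20 rows; each row shifts and turns the commanded pose from where the row before left it, along the tool's axes as they then stand; what a row does not reach is not made up. A row lasts 1/10 s, in which the tool goes at most 50 mm and 8.59 degrees, less where a joint would pass 70% of its speed; a pose out of reach is approached as far as the arm can. A call is refused whole if a number of a shift passes 5 or a number of a turn 8.59, either way. A call with a gripper value outside its range is refused whole. "jaw" is the gripper's target within -1 to 1 (shut at 1, half-way at 0, fully open at -1), set as the call begins (left out, the last holds). The fingers move at their own pace and stop on an object; "newtons" is the grip in N (left out, the last holds). Time passes only in rows, so rows that do not move let the fingers close. It gives the time, the measured TCP pose, the force and the opening at its end, in the units of the state.
- get_obs(): the state, without advancing time (a new reading comes with each control period).
- get_image(name): name is "scene" or "top" or "wrist"; returns the picture (480x640x3 uint8, red, green, blue); there is no depth.
- calibration(name): a dict with "fov_y" (degrees; the focal length in pixels is half the picture's height over the tangent of half this angle, whatever the lens; pixels are square), "cx", "cy" (the principal point, pixels), "position" and "orientation" of the camera in the world. Camera axes: x right, y up, looking along -z (the intrinsics and any distortion apply to the point x, -y, -z); pixel columns grow to the right and rows downward; lengths in mm; the calibration is good to about 2 mm. A picture is of the moment at which its call begins: read the wrist's pose just before it. calibration takes no time and is no camera call; for the wrist camera it gives the pose at the moment of the call.
- sign_off(): hands the job in, once; it reports no verdict.
The state is a dict: "time_s": time; "q": joint angles; "joint_vel": joint speeds; "joint_torque": joint torques, N m; "position": TCP position; "eef_rot": TCP orientation; "wrist_force": force on the tool from outside, world axes, zero at the start; "wrist_torque": the same for the moment, N m; "width": finger opening in mm.
Only numpy, scipy, OpenCV 4.12 (cv2) and the standard library are available. Lean on these libraries where they do the work, as an engineer would, in place of code of your own. Each camera call takes 0.05 s, during which the arm holds its last target. There are 200 camera calls.

### The job

First slide the rule up the schedule panel until its graduated edge touches both black row pegs. Then hang every patient board that is on the desk by its two holes on the pair of pins of its own colour, flat against the sloping rack with the grip bar outward. Last, push the white call plunger fully down and let it spring back up; leave the rule touching both pegs and everything else on the desk where it is.

Things in the scene. Friction and masses are not known exactly. Their poses are not given: they have to be found in the camera images.
- green_grip (a point): centre of the white grip bar on the green board (plate 110 x 80 x 5 mm, 80 g): bar 44 (x) x 16 (y) mm, 32 mm high on the plate. This point is 21 mm above the plate's underside, 4 mm behind (-x) its centre; two 14 mm through holes centred 39 mm ahead (+x) and 28 mm to either side (y) of it. +x: to the edge with the holes; +z: out of the face with the bar. Starts flat on the desk, bar up, holes roughly away from the robot (yaw within 0.25). None at the start: absent today
- green_pin_left (a point): foot of the left pin of the green pair: 8 mm thick, 22 mm long, square to the rack's fixed wooden face, which slopes at 22 deg, low edge to the robot. Axes: x up the slope, y to the left, z along the pin. Pins of a pair 56 mm apart, pairs 100 mm; the face runs 112 mm down from the pins. A hung board lies on the face and sags about 3 mm
- green_pin_right (a point): foot of the right pin of the green pair: 8 mm thick, 22 mm long, square to the rack's fixed wooden face, which slopes at 22 deg, low edge to the robot. Axes: x up the slope, y to the left, z along the pin. Pins of a pair 56 mm apart, pairs 100 mm; the face runs 112 mm down from the pins. A hung board lies on the face and sags about 3 mm
- blue_grip (a point): centre of the white grip bar on the blue board (plate 110 x 80 x 5 mm, 80 g): bar 44 (x) x 16 (y) mm, 32 mm high on the plate. This point is 21 mm above the plate's underside, 4 mm behind (-x) its centre; two 14 mm through holes centred 39 mm ahead (+x) and 28 mm to either side (y) of it. +x: to the edge with the holes; +z: out of the face with the bar. Starts flat on the desk, bar up, holes roughly away from the robot (yaw within 0.25). None at the start: absent today
- blue_pin_left (a point): foot of the left pin of the blue pair: 8 mm thick, 22 mm long, square to the rack's fixed wooden face, which slopes at 22 deg, low edge to the robot. Axes: x up the slope, y to the left, z along the pin. Pins of a pair 56 mm apart, pairs 100 mm; the face runs 112 mm down from the pins. A hung board lies on the face and sags about 3 mm
- blue_pin_right (a point): foot of the right pin of the blue pair: 8 mm thick, 22 mm long, square to the rack's fixed wooden face, which slopes at 22 deg, low edge to the robot. Axes: x up the slope, y to the left, z along the pin. Pins of a pair 56 mm apart, pairs 100 mm; the face runs 112 mm down from the pins. A hung board lies on the face and sags about 3 mm
- yellow_grip (a point): centre of the white grip bar on the yellow board (plate 110 x 80 x 5 mm, 80 g): bar 44 (x) x 16 (y) mm, 32 mm high on the plate. This point is 21 mm above the plate's underside, 4 mm behind (-x) its centre; two 14 mm through holes centred 39 mm ahead (+x) and 28 mm to either side (y) of it. +x: to the edge with the holes; +z: out of the face with the bar. Starts flat on the desk, bar up, holes roughly away from the robot (yaw within 0.25). None at the start: absent today
- yellow_pin_left (a point): foot of the left pin of the yellow pair: 8 mm thick, 22 mm long, square to the rack's fixed wooden face, which slopes at 22 deg, low edge to the robot. Axes: x up the slope, y to the left, z along the pin. Pins of a pair 56 mm apart, pairs 100 mm; the face runs 112 mm down from the pins. A hung board lies on the face and sags about 3 mm
- yellow_pin_right (a point): foot of the right pin of the yellow pair: 8 mm thick, 22 mm long, square to the rack's fixed wooden face, which slopes at 22 deg, low edge to the robot. Axes: x up the slope, y to the left, z along the pin. Pins of a pair 56 mm apart, pairs 100 mm; the face runs 112 mm down from the pins. A hung board lies on the face and sags about 3 mm
- red_grip (a point): centre of the white grip bar on the red board (plate 110 x 80 x 5 mm, 80 g): bar 44 (x) x 16 (y) mm, 32 mm high on the plate. This point is 21 mm above the plate's underside, 4 mm behind (-x) its centre; two 14 mm through holes centred 39 mm ahead (+x) and 28 mm to either side (y) of it. +x: to the edge with the holes; +z: out of the face with the bar. Starts flat on the desk, bar up, holes roughly away from the robot (yaw within 0.25). None at the start: absent today
- red_pin_left (a point): foot of the left pin of the red pair: 8 mm thick, 22 mm long, square to the rack's fixed wooden face, which slopes at 22 deg, low edge to the robot. Axes: x up the slope, y to the left, z along the pin. Pins of a pair 56 mm apart, pairs 100 mm; the face runs 112 mm down from the pins. A hung board lies on the face and sags about 3 mm
- red_pin_right (a point): foot of the right pin of the red pair: 8 mm thick, 22 mm long, square to the rack's fixed wooden face, which slopes at 22 deg, low edge to the robot. Axes: x up the slope, y to the left, z along the pin. Pins of a pair 56 mm apart, pairs 100 mm; the face runs 112 mm down from the pins. A hung board lies on the face and sags about 3 mm
- rule_grip (a point): centre of the black grip bar on the aluminium rule (180 (y) x 36 (x) x 5 mm, 120 g), flat on the white schedule panel (200 x 200 x 4 mm, fixed): bar 32 (x) x 16 (y) mm, 32 mm high on the rule. This point is over the rule's centre, 21 mm above its underside; +x: to the graduated edge, 18 mm away, which starts facing the pegs
- peg_left (a point): foot of the left black row peg, on the top face of the schedule panel: fixed round peg 10 mm thick and 10 mm high. Axes: those of the panel, x from its near edge to its far edge, y along the row; the two pegs are 130 mm apart along y, and the rule must touch their near (-x) sides
- peg_right (a point): foot of the right black row peg, on the top face of the schedule panel: fixed round peg 10 mm thick and 10 mm high. Axes: those of the panel, x from its near edge to its far edge, y along the row; the two pegs are 130 mm apart along y, and the rule must touch their near (-x) sides
- call (a joint): call plunger: travel downwards in m, 0 when up, 0.025 fully down; sprung, 2 N to start it and 10 N fully down, comes back up by itself
- call_top (a point): centre of the top of the plunger's white round cap, 50 mm across, 90 mm above the desk when up; the cap stands on a grey box 100 x 100 x 50 mm fixed to the desk
- stapler: black stapler 130 x 34 x 48 mm; origin at the centre of its underside; a bystander, to be left where it is
- notes: yellow block of notes 76 x 76 x 30 mm; origin at the centre of its underside; a bystander, to be left where it is
- sanitizer: white bottle with blue cap, 60 mm across, 150 mm high; origin at the centre of its underside; a bystander, to be left where it is
- mug: blue mug 80 mm across, 95 mm high; origin at the centre of its underside; a bystander, to be left where it is
There are look-alikes about, which are no part of the job. Leave any pink look-alike of the part that bears yellow_grip alone.

How it is judged:
By the outcome, as a careful person would: the job done as asked, in the order asked, and still so for the second after the job is handed in, with the robot touching nothing.
Of green, blue, yellow, red only 3 to 4 are there at a start; the rules pass over those that are not, and their reading is None.
At some moment in a run one of green, blue, yellow, red, rule may be knocked a few centimetres aside while the robot is not near it.
Once in a run the grip may slacken for a moment while it holds something.
It also fails if it takes over 210 s, if anything falls off the work surface, if the arm or the gripper's body presses on something with over 40 N, if the wrist force passes 120 N, or if a joint passes its speed limit or range.

## Working session

There is one attempt and no reset: what is moved stays moved. The work goes in short steps, Python scripts to look and compute and a tool call to move; the robot and the scene stay as the last step left them, time stands still between calls to the robot, and variables do not carry over. Pictures are saved under pics/ and viewed, about 12 in all and at most 16, crops included, and the job is handed in when it is done.

Besides the shell and the picture viewer there is one more tool, called after "Emit:" by a JSON object that holds its "api" and its "payload". play_rows: Moves the arm, as the interface text tells. Its arguments: {"type":"object","properties":{"increments":{"type":"array"},"jaw":{"type":"number"},"newtons":{"type":"number"}},"required":["increments"]}

```bash
mkdir -p pics; cat > h.py <<'E'
from plant import *
import numpy as np, cv2
def cam(n):
    c=calibration(n); return c
def save(n,f):
    im=get_image(n); cv2.imwrite('pics/'+f,im[:,:,::-1]); return im
E
python3 - <<'E'
from h import *
o=get_obs(); print(o)
for n in ("scene","top","wrist"): print(n,calibration(n))
for n in ("scene","top"):
    im=save(n,n+'0.png'); np.save(n+'0.npy',im)
import plant; print([x for x in dir(plant) if x[0]!='_'])
E
```

```text
{'time_s': 0.0, 'q': array([-68.40300669,  26.89646777,  -2.78473878,  87.87330871,
         1.38146042,  65.37467558,  -4.71495512]), 'joint_vel': array([ 0.06436432, -0.10176126,  0.02151964,  0.09544968, -0.03421512,
       -0.07463044, -0.07759671]), 'joint_torque': array([-2.97358301e-04, -5.07976270e+01, -8.05582548e-02, -2.36149925e+01,
       -6.12459867e-02,  3.80764960e-02,  1.68733550e-04]), 'position': array([266.28494193, 619.75418454, 291.21225863]), 'eef_rot': array([[-9.18791980e-01,  3.94741457e-01, -6.92048142e-04],
       [ 3.94742056e-01,  9.18790206e-01, -1.80705400e-03],
       [-7.74720758e-05, -1.93348723e-03, -9.99998128e-01]]), 'wrist_force': array([-1.52093041,  0.61118204,  0.22846046]), 'wrist_torque': array([ 0.01098191,  0.00906625, -0.00487441]), 'width': 87.35601788302355}
scene {'fov_y': 44.01244697744124, 'cx': 323.10422248003204, 'cy': 240.9647545581671, 'position': array([ 995.76240811, -356.57470108, 1157.65553276]), 'orientation': array([[ 0.54067453, -0.72173786,  0.43216375],
       [ 0.84122854,  0.46531554, -0.27534703],
       [-0.00236413,  0.51242161,  0.85873075]])}
top {'fov_y': 52.74161149189382, 'cx': 317.40801396294484, 'cy': 241.79518051524298, 'position': array([ 307.26267169,  -14.11263032, 1165.83869896]), 'orientation': array([[ 2.74573626e-02,  9.88314102e-01, -1.49937752e-01],
       [-9.99610718e-01,  2.78892144e-02,  7.77856059e-04],
       [ 4.95041223e-03,  1.49858026e-01,  9.88695133e-01]])}
wrist {'fov_y': 65.03477330516964, 'cx': 314.5652248721674, 'cy': 241.6570376380843, 'position': array([196.06198597, 650.40921185, 384.56799412]), 'orientation': array([[ 0.39449398, -0.88262298, -0.25563874],
       [ 0.91889678,  0.3783771 ,  0.11162205],
       [-0.00179234, -0.27893984,  0.9603069 ]])}
['MotionError', 'calibration', 'get_image', 'get_obs', 'grip_point_offset', 'sign_off']
```

View pics/top0.png

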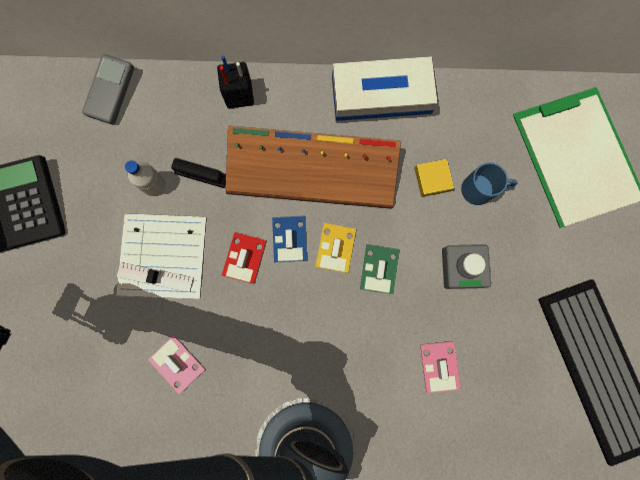

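View pics/scene0.png

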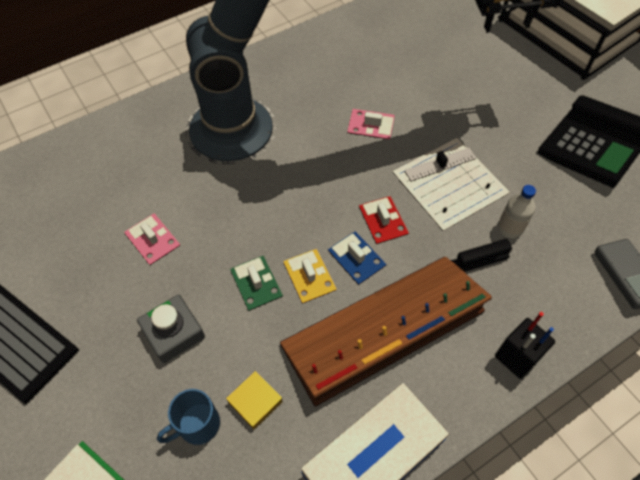

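```bash
cat >> h.py <<'E'
def ray(c,uv,h=480):
    f=h/2/np.tan(np.radians(c['fov_y'])/2)
    d=np.array([(uv[0]-c['cx'])/f,-(uv[1]-c['cy'])/f,-1.])
    return np.array(c['position']),np.array(c['orientation'])@d
def onz(c,uv,z):
    p,d=ray(c,uv); return p+d*(z-p[2])/d[2]
def proj(c,P):
    f=240/np.tan(np.radians(c['fov_y'])/2)
    q=np.array(c['orientation']).T@(np.asarray(P)-c['position']); return np.array([c['cx']+f*q[0]/-q[2],c['cy']-f*q[1]/-q[2]])
def tri(c1,u1,c2,u2):
    p,d=ray(c1,u1);q,e=ray(c2,u2);d/=np.linalg.norm(d);e/=np.linalg.norm(e)
    s=np.linalg.lstsq(np.c_[d,-e],q-p,rcond=None)[0];a=p+s[0]*d;b=q+s[1]*e
    return (a+b)/2,np.linalg.norm(a-b)
HUE=dict(red=[(0,6),(174,180)],yellow=[(20,30)],blue=[(104,118)],green=[(60,88)],pink=[(160,175)])
def mask(im,col,smin=110,vmin=40):
    H=cv2.cvtColor(im,cv2.COLOR_RGB2HSV).astype(int);m=0
    for a,b in HUE[col]: m=m|((H[...,0]>=a)&(H[...,0]<=b))
    return (m&(H[...,1]>=smin)&(H[...,2]>=vmin)).astype(np.uint8)
def blobs(m,amin=3):
    n,l,s,c=cv2.connectedComponentsWithStats(m)
    return [(int(s[i,4]),c[i].round(1).tolist(),s[i,:4].tolist()) for i in range(1,n) if s[i,4]>=amin],l
E
python3 - <<'E'
from h import *
print(grip_point_offset)
for n in("top","scene"):
    im=np.load(n+'0.npy')
    for c in ("red","yellow","blue","green","pink"):
        b,_=blobs(mask(im,c)); print(n,c,[x for x in b if x[0]>4])
im=np.load('top0.npy')[:,:,::-1]
a=cv2.resize(im[115:310,110:410],None,fx=2.6,fy=2.6,interpolation=cv2.INTER_CUBIC);cv2.imwrite('pics/topcrop.png',a)
E
```

```text
51.0
top red [(80, [223.4, 74.4], [219, 66, 10, 19]), (196, [377.0, 142.5], [359, 139, 37, 8]), (10, [364.0, 156.2], [363, 155, 3, 4]), (9, [388.0, 158.0], [387, 157, 3, 3]), (947, [245.9, 252.9], [222, 232, 44, 52]), (5, [173.4, 336.8], [172, 336, 4, 2]), (57, [180.3, 361.7], [173, 354, 14, 17]), (6, [445.2, 358.8], [444, 358, 3, 3])]
top yellow [(196, [334.1, 138.7], [317, 135, 36, 8]), (7, [321.6, 152.3], [321, 151, 2, 4]), (8, [345.4, 154.2], [344, 153, 3, 4]), (1107, [433.7, 177.4], [415, 159, 39, 38]), (924, [336.9, 242.7], [316, 223, 40, 50]), (11, [326.5, 268.5], [322, 268, 10, 2])]
top blue [(50, [224.9, 63.7], [221, 56, 8, 16]), (5, [332.0, 77.0], [332, 75, 1, 5]), (501, [384.6, 82.5], [362, 76, 46, 14]), (319, [383.9, 115.0], [336, 110, 97, 11]), (147, [292.4, 135.3], [275, 132, 36, 7]), (6, [279.0, 148.5], [278, 148, 3, 2]), (5, [303.2, 150.6], [302, 150, 3, 2]), (142, [131.6, 166.9], [125, 161, 15, 13]), (16, [488.6, 167.2], [486, 164, 7, 7]), (6, [467.2, 181.2], [466, 180, 4, 4]), (812, [289.9, 233.5], [272, 216, 35, 46])]
top green [(1456, [560.4, 131.9], [513, 88, 127
[... 1861 characters left out ...]
(670, [614.4, 157.1], [596, 142, 38, 31]), (35, [264.4, 268.8], [260, 259, 9, 16]), (624, [256.4, 291.3], [232, 270, 49, 39]), (68, [466.2, 304.6], [451, 296, 32, 18]), (8, [167.8, 302.0], [166, 301, 4, 3]), (11, [149.4, 313.3], [148, 311, 4, 5]), (227, [100.7, 461.4], [80, 442, 43, 38])]
scene pink [(95, [355.2, 121.8], [350, 115, 13, 17]), (16, [361.2, 129.8], [359, 127, 5, 6]), (9, [375.1, 131.8], [374, 129, 3, 6]), (5, [160.0, 224.6], [159, 223, 3, 4]), (9, [167.3, 235.9], [166, 234, 4, 5]), (6, [163.8, 239.8], [162, 238, 5, 4]), (10, [138.1, 242.6], [136, 240, 6, 5]), (5, [174.8, 244.2], [173, 243, 4, 3]), (18, [152.2, 248.7], [148, 245, 9, 7]), (71, [162.6, 250.3], [156, 244, 15, 15])]
```

View pics/topcrop.png

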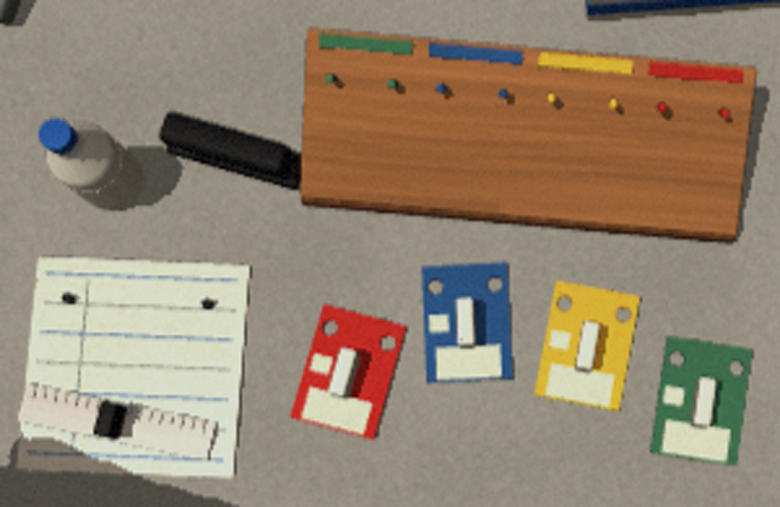

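```bash
python3 - <<'E'
from h import *
t=calibration("top");s=calibration("scene")
for n,a,b in [("rL",(364,156.2),(339.9,354)),("rR",(388,158),(314.1,368.2)),("bL",(279,148.5),(426.8,307)),("bR",(303.2,150.6),(403.2,320.6))]:
    print(n,[np.round(x,1) for x in tri(t,a,s,b)])
C=lambda u,v:(110+(u+.5)/2.6-.5,115+(v+.5)/2.6-.5)
for n,u,v,z in [("peg L",68,299,12),("peg R",208,304,12),("rule barTop",112,418,41),("rule L near",22,433,9),("rule L far",27,386,9),("rule R far",216,424,9),("rule R near",210,461,9),
  ("panel FL",38,258,4),("panel FR",248,267,4),("panel NR",234,476,4)]:
    print(n,onz(t,C(u,v),z).round(1))
H={"red":[(331,328),(388,343)],"blue":[(436,287),(495,285)],"yellow":[(564,303),(623,314)],"green":[(677,359),(736,369)]}
for k,v in H.items():
    a,b=[onz(t,C(*x),3)[:2] for x in v];d=a-b;m=(a+b)/2;L=np.linalg.norm(d);d/=L
    x=np.array([d[1],-d[0]]);print(k,"hole dist",L.round(1),"yaw",np.degrees(np.arctan2(x[1],x[0])).round(1),"grip",(m-39*x).round(1))
print("cap",onz(t,(473,265),90).round(1), "sanit",onz(t,C(58,136),150).round(1))
E
```

```text
rL [array([ 679. , -118.3,   74.2]), np.float64(0.7)]
rR [array([ 676.1, -174.6,   74.5]), np.float64(0.5)]
bL [array([691.5,  81.2,  75.1]), np.float64(0.0)]
bR [array([688.8,  24.7,  73.2]), np.float64(0.7)]
peg L [499.4 424.2  12. ]
peg R [498.4 294.   12. ]
rule barTop [388.  364.9  41. ]
rule L near [374.3 456.9   9. ]
rule L far [417.6 456.2   9. ]
rule R far [387.5 280.    9. ]
rule R near [353.6 283.2   9. ]
panel FL [539.  458.6   4. ]
panel FR [536. 261.   4.]
panel NR [340.7 261.7   4. ]
red hole dist 55.3 yaw -13.2 grip [436.1 162.2]
blue hole dist 55.4 yaw 3.6 grip [484.9  53.7]
yellow hole dist 56.2 yaw -9.1 grip [467.3 -58.3]
green hole dist 55.6 yaw -8.1 grip [ 417.8 -165.3]
cap [ 427.8 -364.    90. ] sanit [614.  391.6 150. ]
```

```bash
cat >> h.py <<'E'
def plan(x,y,ztcp,yaw):
    """turn first, then shift (cm) along turned tool axes; yaw = world yaw of part (tool y along part y)"""
    o=get_obs();R=o['eef_rot'];th=np.degrees(np.arctan2(R[1,1],R[0,1]))
    t=np.radians(90+yaw);dy=-(90+yaw-th)
    d=np.array([x,y,ztcp])-o['position']
    X=np.array([-np.sin(t),np.cos(t),0]);Y=np.array([np.cos(t),np.sin(t),0])
    print("t",round(o['time_s'],2),"pos",o['position'].round(1),"yaw",round(th-90,2),"F",o['wrist_force'].round(1),"w",round(o['width'],1))
    print("  turn",round(dy,2),"shift cm",round(d@X/10,3),round(d@Y/10,3),round(-d[2]/10,3))
E
python3 -c "
from h import *
plan(388,365,150,-9.6)"
```

```text
t 0.1 pos [266.3 619.8 291.3] yaw -23.25 F [ 0.6  0.2 -0.6] w 87.0
  turn -13.65 shift cm -16.253 -23.096 14.13
```

Emit:
{"api": "play_rows", "payload": {"increments": [0,0,0,-7,0,0,0,-6.65,-1.6,-2.3,1,0,-1.6,-2.3,1,0,-1.6,-2.3,1,0,-1.6,-2.3,1,0,-1.6,-2.3,1,0,-1.6,-2.3,1,0,-1.6,-2.3,1,0,-1.6,-2.3,1,0,-1.6,-2.3,1,0,-1.6,-2.3,1,0,-0.2,-0.1,0,0,0,0,0,0,0,0,0,0], "jaw": -1, "newtons": 20}}

```text
time_s: 1.6
position: [387.2, 366.6, 192.5]
eef_rot: [[-0.986, 0.165, 0.0], [0.165, 0.986, 0.001], [0.0, 0.001, -1.0]]
wrist_force: [0.1, 0.3, -1.0]
width: 87.0
```

```bash
python3 -c "
from h import *
plan(388,365,83,-9.6)
import pickle
c=calibration('wrist');pickle.dump(c,open('w1.pkl','wb'));im=save('wrist','w1.png');np.save('w1.npy',im)
print(proj(c,[388,365,41]),proj(c,[499,424,14]),proj(c,[499,294,14]))"
```

```text
t 1.6 pos [387.2 366.6 192.5] yaw -9.52 F [ 0.1  0.3 -1. ] w 87.0
  turn 0.08 shift cm -0.103 -0.147 10.951
[311.66160475 250.73902088] [404.86004773 356.06420398] [250.67785205 378.57278564]
```

View pics/w1.png

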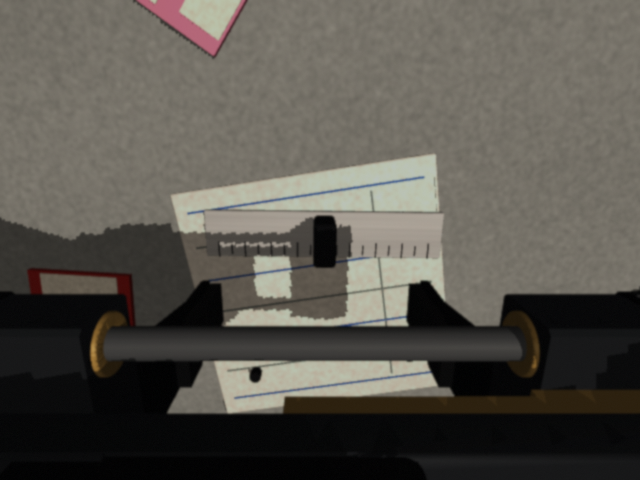

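```bash
python3 -c "
from h import *
import pickle
c=pickle.load(open('w1.pkl','rb'))
for n,u,v,z in [('near L',205,210.5,9),('near R',443,214,9),('far R',442,258,9),('far@325',325,258.5,9),('near@325',325,212,9),('barFarTop L',313.5,268,41),('barFarTop R',337,268,41),('peg1',255,368,14),('peg2',410,350,14)]: print(n,onz(c,(u,v),z).round(1))
plan(390,370,83,-9)"
```

```text
near L [353.6 289.8   9. ]
near R [385.8 465.1   9. ]
far R [420.5 461.9   9. ]
far@325 [405.9 372.3   9. ]
near@325 [369.6 378.1   9. ]
barFarTop L [400.5 364.2  41. ]
barFarTop R [403.2 380.2  41. ]
peg1 [489.6 299.7  14. ]
peg2 [494.  428.7  14. ]
t 1.65 pos [387.1 366.8 192.6] yaw -9.49 F [-0.7  0.9 -0. ] w 87.3
  turn -0.49 shift cm -0.236 0.361 10.956
```

Emit:
{"api": "play_rows", "payload": {"increments": [0,0.2,2,0.9,0,0.3,3,0,0,0,3,0,0,0,2.0,0,0,0,0.95,0,0,0,0,0]}}

```text
time_s: 2.25
position: [387.7, 370.9, 81.9]
eef_rot: [[-0.984, 0.181, -0.002], [0.181, 0.984, -0.001], [0.001, -0.001, -1.0]]
wrist_force: [0.5, -0.2, 0.0]
width: 87.2
```

Emit:
{"api": "play_rows", "payload": {"increments": [0,0,0,0,0,0,0,0,0,0,0,0,0,0,0,0,0,0,0,0,0,0,0,0,0,0,0,0,0,0,0,0], "jaw": 1, "newtons": 20}}

```text
time_s: 3.05
position: [388.5, 370.3, 82.7]
eef_rot: [[-0.983, 0.182, -0.0], [0.182, 0.983, 0.0], [0.0, 0.0, -1.0]]
wrist_force: [-0.5, -0.9, 0.3]
width: 31.1
```

```bash
python3 -c "
from h import *
plan(466,366,83,-0.6)"
```

```text
t 3.05 pos [388.5 370.3  82.7] yaw -10.5 F [-0.5 -0.9  0.3] w 31.1
  turn -9.9 shift cm -7.754 -0.351 -0.027
```

Emit:
{"api": "play_rows", "payload": {"increments": [0,0,0,0,0,0,0,0,0,0,0,0,0,0,0,0,0,0,0,-2.5,0,0,0,-2.5,0,0,0,-2.5,0,0,0,-2.4,-0.7,-0.1,0,0,-0.7,-0.1,0,0,-0.7,-0.1,0,0,-0.7,-0.1,0,0,-0.7,-0.1,0,0,-0.7,-0.1,0,0,-0.7,0,0,0,-0.7,0,0,0,-0.7,0,0,0,0,0,0,0]}}

```text
time_s: 4.85
position: [453.3, 363.5, 82.8]
eef_rot: [[-1.0, 0.012, 0.002], [0.012, 1.0, 0.001], [-0.002, 0.001, -1.0]]
wrist_force: [1.0, 0.1, 1.0]
width: 15.7
```

Emit:
{"api": "play_rows", "payload": {"increments": [-0.3,0,0,0,-0.3,0,0,0,-0.2,0,0,0,0,0,0,0]}}

```text
time_s: 5.25
position: [459.8, 363.7, 82.7]
eef_rot: [[-1.0, 0.01, 0.001], [0.01, 1.0, 0.0], [-0.001, 0.0, -1.0]]
wrist_force: [-0.1, 0.5, 1.6]
width: 15.5
```

```bash
python3 -c "
from h import *
plan(478,362,83,-0.6)
im=save('top','top1.png')
cv2.imwrite('pics/t1.png',cv2.resize(im[205:305,110:215,::-1],None,fx=5,fy=5,interpolation=cv2.INTER_CUBIC))"
```

```text
t 5.25 pos [459.8 363.7  82.7] yaw -0.6 F [-0.1  0.5  1.6] w 15.5
  turn -0.0 shift cm -1.821 -0.154 -0.025
```

View pics/t1.png

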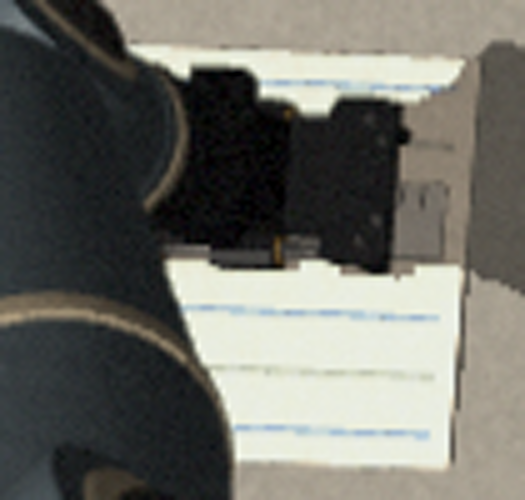

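Emit:
{"api": "play_rows", "payload": {"increments": [-0.3,0,0,0,-0.3,0,0,0,-0.3,0,0,0,0,0,0,0]}}

```text
time_s: 5.7
position: [469.4, 363.4, 82.8]
eef_rot: [[-1.0, 0.011, 0.001], [0.011, 1.0, 0.0], [-0.001, 0.0, -1.0]]
wrist_force: [0.1, 0.1, 1.7]
width: 16.0
```

Emit:
{"api": "play_rows", "payload": {"increments": [-0.15,0,0,0,-0.15,0,0,0,0,0,0,0]}}

```text
time_s: 6.0
position: [471.7, 363.5, 82.8]
eef_rot: [[-1.0, 0.011, 0.0], [0.011, 1.0, 0.0], [-0.0, 0.0, -1.0]]
wrist_force: [-1.5, -0.6, 2.8]
width: 16.0
```

Emit:
{"api": "play_rows", "payload": {"increments": [-0.15,0,0,0,-0.15,0,0,0,0,0,0,0]}}

```text
time_s: 6.3
position: [474.9, 363.4, 82.7]
eef_rot: [[-1.0, 0.011, 0.001], [0.011, 1.0, 0.0], [-0.001, 0.0, -1.0]]
wrist_force: [-0.6, 0.3, 1.9]
width: 15.8
```

Emit:
{"api": "play_rows", "payload": {"increments": [-0.15,0,0,0,-0.15,0,0,0,0,0,0,0]}}

```text
time_s: 6.6
position: [477.8, 363.4, 82.7]
eef_rot: [[-1.0, 0.011, 0.001], [0.011, 1.0, 0.0], [-0.001, 0.0, -1.0]]
wrist_force: [-1.4, 0.4, 1.8]
width: 15.9
```

Emit:
{"api": "play_rows", "payload": {"increments": [-0.15,0,0,0,-0.1,0,0,0,0,0,0,0]}}

```text
time_s: 6.9
position: [479.0, 363.5, 82.8]
eef_rot: [[-1.0, 0.01, -0.002], [0.01, 1.0, -0.0], [0.002, -0.001, -1.0]]
wrist_force: [-4.7, -1.0, 5.8]
width: 15.7
```

Emit:
{"api": "play_rows", "payload": {"increments": [-0.15,0,0,0,-0.1,0,0,0,0,0,0,0]}}

```text
time_s: 7.2
position: [479.4, 363.5, 82.8]
eef_rot: [[-1.0, 0.01, -0.006], [0.01, 1.0, -0.002], [0.006, -0.002, -1.0]]
wrist_force: [-9.6, -1.1, 10.1]
width: 15.8
```

Emit:
{"api": "play_rows", "payload": {"increments": [0.15,0,0,0,0,0,0,0,0,0,0,0,0,0,0,0,0,0,0,0,0,0,0,0,0,0,-2,0,0,0,-3,0,2,0,0,0,2.2,0,0,0,0,0,0,0], "jaw": -0.3}}

```text
time_s: 8.3
position: [435.9, 364.3, 132.8]
eef_rot: [[-1.0, 0.007, -0.002], [0.007, 1.0, -0.0], [0.002, -0.0, -1.0]]
wrist_force: [-0.5, 0.6, -0.1]
width: 56.1
```

Emit:
{"api": "play_rows", "payload": {"increments": [0,0,0,0,0,0,0,0,0,0,0,0,0,0,0,0,0,0,0,0,0,0,0,0,0,0,0,0,0,0,0,0,0,0,2,0,0,0,2.3,0,0,0,0,0], "jaw": 1}}

```text
time_s: 9.4
position: [437.5, 362.5, 87.3]
eef_rot: [[-1.0, 0.01, -0.004], [0.01, 1.0, -0.004], [0.004, -0.004, -1.0]]
wrist_force: [-0.4, -0.2, 1.2]
width: 0.2
```

```bash
python3 -c "
from h import *
plan(450,362,86,-0.6)"
```

```text
t 9.4 pos [437.5 362.5  87.3] yaw -0.59 F [-0.4 -0.2  1.2] w 0.2
  turn 0.01 shift cm -1.252 -0.039 0.133
```

Emit:
{"api": "play_rows", "payload": {"increments": [-0.4,0,0,0,-0.4,0,0,0,-0.3,0,0,0,-0.2,0,0,0,0,0,0,0]}}

```text
time_s: 9.9
position: [449.6, 364.4, 90.6]
eef_rot: [[-1.0, 0.01, -0.004], [0.01, 1.0, -0.0], [0.004, -0.0, -1.0]]
wrist_force: [-7.9, -0.4, 5.6]
width: 0.3
```

Emit:
{"api": "play_rows", "payload": {"increments": [-0.15,0,0,0,-0.15,0,0,0,0,0,0,0]}}

```text
time_s: 10.2
position: [450.0, 364.5, 90.6]
eef_rot: [[-1.0, 0.008, -0.009], [0.008, 1.0, -0.002], [0.009, -0.002, -1.0]]
wrist_force: [-13.8, -0.7, 10.2]
width: 0.3
```

Emit:
{"api": "play_rows", "payload": {"increments": [-0.15,0,0,0,-0.15,0,0,0,0,0,0,0]}}

```text
time_s: 10.5
position: [450.6, 364.6, 90.4]
eef_rot: [[-1.0, 0.007, -0.013], [0.007, 1.0, -0.004], [0.013, -0.004, -1.0]]
wrist_force: [-17.5, -1.2, 13.5]
width: 0.3
```

Emit:
{"api": "play_rows", "payload": {"increments": [1,0,0,0,1.5,0,0,0,0,0,-3,0,0,0,-4,0,0,-2,-2,0,0,-4,-2,0,0,-4,0,0,0,-4,0,0,0,-4,0,0,0,-2,0,0,0,0,0,0], "jaw": -1}}

```text
time_s: 11.6
position: [430.9, 160.4, 200.1]
eef_rot: [[-1.0, 0.017, 0.001], [0.017, 1.0, -0.001], [-0.001, -0.001, -1.0]]
wrist_force: [0.6, 0.9, 0.1]
width: 80.3
```

```bash
python3 -c "
from h import *
print(get_obs()['q'].round(1))
plan(436,162,200,-13)
im=save('top','top2.png');np.save('top2.npy',im)
a=cv2.resize(im[205:305,110:300,::-1],None,fx=4,fy=4,interpolation=cv2.INTER_CUBIC);cv2.imwrite('pics/t2.png',a)"
```

```text
[-23.1  13.6  -3.  121.6   1.1  44.8  62.2]
t 11.6 pos [430.9 160.4 200.1] yaw -0.95 F [0.6 0.9 0.1] w 80.3
  turn 12.05 shift cm -0.464 0.275 0.012
```

View pics/t2.png

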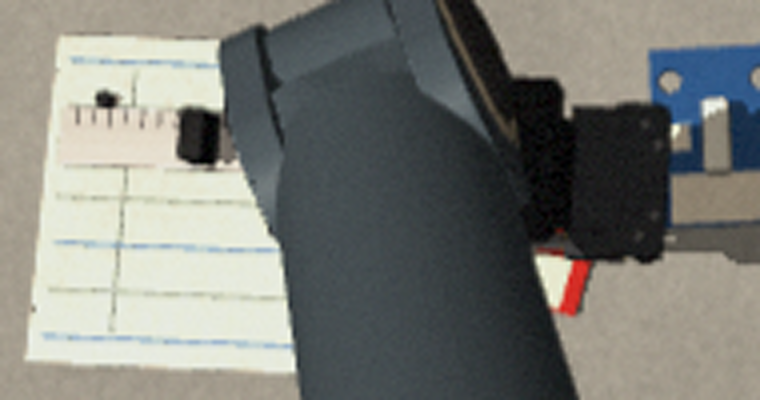

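```bash
cat >> h.py <<'E'
def planf(x,y,ztcp,yaw):
    """as plan, tool flipped: tool y = -part y, tool x = +part x"""
    o=get_obs();R=o['eef_rot'];th=np.degrees(np.arctan2(R[1,1],R[0,1]))
    dy=th-(-90+yaw)
    dy=(dy+180)%360-180
    d=np.array([x,y,ztcp])-o['position'];t=np.radians(yaw)
    X=np.array([np.cos(t),np.sin(t),0]);Y=np.array([np.sin(t),-np.cos(t),0])
    print("t",round(o['time_s'],2),"pos",o['position'].round(1),"yaw",round(th+90,2),"F",o['wrist_force'].round(1),"w",round(o['width'],1),"q7",o['q'][6].round(1))
    print("  turn",round(dy,2),"shift cm",round(d@X/10,3),round(d@Y/10,3),round(-d[2]/10,3))
E
```

Emit:
{"api": "play_rows", "payload": {"increments": [0,0,0,8.5,0,0,0,8.5,0,0,0,8.5,0,0,0,8.5,0,0,0,8.5,0,0,0,8.5,0,0,0,8.5,0,0,0,8.5,0,0,0,8.5,0,0,0,8.5,0,0,0,8.5,0,0,0,8.5,0,0,0,8.5,0,0,0,8.5,0,0,0,8.5,0,0,0,8.5,0,0,0,8.5,0,0,0,8.5,0,0,0,8.5,0,0,0,8.5]}}

```text
time_s: 13.65
position: [431.0, 165.8, 199.9]
eef_rot: [[0.987, 0.16, 0.001], [0.16, -0.987, 0.001], [0.001, -0.001, -1.0]]
wrist_force: [-0.1, 0.5, 0.6]
width: 86.9
```

Emit:
{"api": "play_rows", "payload": {"increments": [0,0,0,7.5,0,0,0,7.5,0,0,0,7.25,0,0,0,0,0,0,0,0]}}

```text
time_s: 14.15
position: [430.8, 165.2, 199.8]
eef_rot: [[0.976, -0.218, 0.001], [-0.218, -0.976, 0.0], [0.0, -0.0, -1.0]]
wrist_force: [0.1, 0.2, -0.0]
width: 87.2
```

```bash
python3 -c "
from h import *
import pickle
planf(436,162,92,-13)
c=calibration('wrist');pickle.dump(c,open('w2.pkl','wb'));im=save('wrist','w2.png');np.save('w2.npy',im);print(c['position'],c['orientation'][:,2])"
```

```text
t 14.15 pos [430.8 165.2 199.8] yaw -12.58 F [ 0.1  0.2 -0. ] w 87.2 q7 -116.9
  turn 0.42 shift cm 0.574 0.193 10.783
[505.82778903 148.63966879 293.2384165 ] [ 0.27274802 -0.06154028  0.96011526]
```

View pics/w2.png

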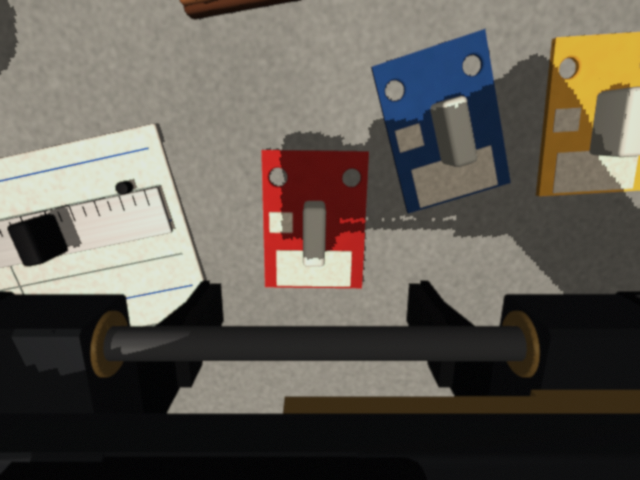

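```bash
cat >> h.py <<'E'
def holes(c,uvL,uvR,z=4):
    a,b=onz(c,uvL,z)[:2],onz(c,uvR,z)[:2];d=a-b;L=np.linalg.norm(d);d/=L;x=np.array([d[1],-d[0]]);m=(a+b)/2
    g=m-39*x;yaw=np.degrees(np.arctan2(x[1],x[0]));print("dist",L.round(1),"mid",m.round(1),"grip",g.round(1),"yaw",yaw.round(2));return g,yaw
E
python3 -c "
from h import *
import pickle
c=pickle.load(open('w2.pkl','rb'))
g,y=holes(c,(278,177),(352,178))
print('bar top far',onz(c,(315,201),37),'near',onz(c,(314,262),37))
planf(g[0],g[1],92,y)
holes(c,(395,91),(472,65)); holes(c,(568,68),(640,68))"
```

```text
dist 56.4 mid [473.3 155.8] grip [435.4 164.8] yaw -13.33
bar top far [461.3779278  158.44064085  37.        ] near [418.22948819 168.78092178  37.        ]
t 14.2 pos [430.8 164.9 199.8] yaw -12.63 F [ 0.2 -0.7  0.2] w 87.6 q7 -116.9
  turn 0.7 shift cm 0.443 -0.094 10.78
dist 55.8 mid [523.4  58.7] grip [484.6  55.1] yaw 5.23
dist 50.7 mid [503.8 -59.8] grip [465.7 -51.3] yaw -12.57
```

Emit:
{"api": "play_rows", "payload": {"increments": [0.5,-0.1,2.5,0.7,0,0,3,0,0,0,3,0,0,0,2.5,0,0,0,1.0,0,0,0,0,0]}}

```text
time_s: 14.8
position: [435.5, 163.6, 78.8]
eef_rot: [[0.972, -0.233, -0.002], [-0.233, -0.972, -0.001], [-0.002, 0.001, -1.0]]
wrist_force: [0.9, 0.5, 1.1]
width: 87.4
```

Emit:
{"api": "play_rows", "payload": {"increments": [0,0,0,0,0,0,0,0,0,0,0,0,0,0,0,0,0,0,0,0,0,0,0,0,0,0,0,0,0,0,0,0,0,0,0,0,0,0,0,0,0,0,0,0,0,0,0,0,0,0,0,0], "jaw": 1, "newtons": 25}}

```text
time_s: 16.1
position: [435.9, 163.8, 79.7]
eef_rot: [[0.972, -0.234, -0.0], [-0.234, -0.972, 0.0], [-0.0, -0.0, -1.0]]
wrist_force: [0.1, -0.6, -0.2]
width: 15.8
```

Emit:
{"api": "play_rows", "payload": {"increments": [0,0,-2,0,0,0,-3,0,0,0,-4,-3,0,0,-3,-4,0,0,0,-3.6,0,0,0,0]}}

```text
time_s: 16.7
position: [436.1, 163.9, 200.6]
eef_rot: [[0.999, -0.051, 0.001], [-0.051, -0.999, 0.002], [0.001, -0.002, -1.0]]
wrist_force: [-0.5, -0.5, -0.3]
width: 15.7
```

```bash
python3 -c "
from h import *
planf(604,-146.5,197,-2.9)"
```

```text
t 16.7 pos [436.1 163.9 200.6] yaw -2.95 F [-0.5 -0.5 -0.3] w 15.7 q7 -107.1
  turn -0.05 shift cm 18.344 30.155 0.356
```

Emit:
{"api": "play_rows", "payload": {"increments": [1,1.5,0,0,1.9,3,0,0,1.9,3,0,0,1.9,3,0,0,1.9,3,0,0,1.9,3,0,0,1.9,3,0,0,1.9,3,0,0,1.9,3,0,0,1.9,3,0,0,0.24,1.65,0,0,0,0,0,0,0,0,0,0]}}

```text
time_s: 18.0
position: [602.5, -145.6, 198.7]
eef_rot: [[0.999, -0.052, -0.003], [-0.052, -0.999, 0.002], [-0.003, -0.002, -1.0]]
wrist_force: [-0.4, 0.2, -0.7]
width: 15.7
```

```bash
python3 -c "
from h import *
import pickle
planf(634,-146.5,185,-2.9)
c=calibration('wrist');pickle.dump(c,open('w3.pkl','wb'));im=save('wrist','w3.png');np.save('w3.npy',im)"
```

```text
t 18.0 pos [ 602.5 -145.6  198.7] yaw -2.97 F [-0.4  0.2 -0.7] w 15.7 q7 -65.9
  turn -0.07 shift cm 3.147 -0.069 1.372
```

View pics/w3.png

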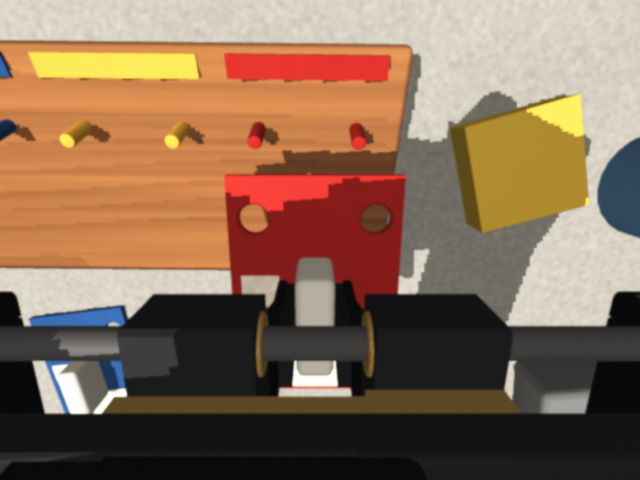

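```bash
python3 -c "
from h import *
import pickle
c=pickle.load(open('w3.pkl','rb'))
print('held');holes(c,(253,218),(376,218),122)
print('tips');holes(c,(255,141),(359,142),84.5)
print('feet');holes(c,(258,126),(357,127),64)
for u,v,z in [((70,138),0,84.5),((176,142),0,84.5),((87,125),0,64),((184,126),0,64)]: print(onz(c,u,z).round(1))
print('corners strip',onz(c,(411,46),80).round(1))
im=np.load('w3.npy')
print([b for b in blobs(mask(im,'red'))[0] if b[0]>30]); print([b for b in blobs(mask(im,'yellow'))[0] if b[0]>30])
"
```

```text
held
dist 56.8 mid [ 641.  -147.2] grip [ 602.  -145.2] yaw -2.94
tips
dist 55.4 mid [ 674.3 -144.9] grip [ 635.4 -142.5] yaw -3.49
feet
dist 57.3 mid [ 682.1 -145.2] grip [ 643.2 -142.8] yaw -3.52
[682.6 -19.1  84.5]
[677.6 -75.1  84.5]
[689.6 -17.7  64. ]
[686.1 -73.8  64. ]
corners strip [ 718.3 -200.3   80. ]
[(4143, [306.7, 66.9], [224, 54, 166, 27]), (333, [256.0, 135.3], [247, 122, 18, 27]), (334, [357.5, 136.4], [350, 123, 17, 27]), (17232, [317.7, 227.7], [224, 174, 182, 137]), (87, [312.0, 386.7], [279, 386, 72, 2])]
[(4234, [114.6, 65.0], [28, 52, 171, 27]), (14282, [521.8, 163.4], [450, 94, 139, 139]), (154, [66.4, 139.6], [59, 133, 15, 14]), (155, [171.4, 140.7], [165, 134, 14, 14])]
```

Emit:
{"api": "play_rows", "payload": {"increments": [0.7,-0.1,0,0.6,0.7,-0.1,0,0,0.7,-0.1,0,0,0.65,-0.08,0,0,0,0,0.8,0,0,0,0.8,0,0,0,0.8,0,0,0,0,0]}}

```text
time_s: 18.85
position: [630.0, -144.4, 173.8]
eef_rot: [[0.998, -0.062, -0.004], [-0.062, -0.998, 0.001], [-0.004, -0.0, -1.0]]
wrist_force: [0.7, -0.6, -0.9]
width: 16.2
```

```bash
python3 -c "
from h import *
import pickle
planf(629.7,-143,175,-3.5)
c=calibration('wrist');pickle.dump(c,open('w4.pkl','wb'));im=save('wrist','w4.png');np.save('w4.npy',im)
cv2.imwrite('pics/w4c.png',cv2.resize(im[80:310,180:460,::-1],None,fx=2,fy=2))"
```

```text
t 18.85 pos [ 630.  -144.4  173.8] yaw -3.58 F [ 0.7 -0.6 -0.9] w 16.2 q7 -66.1
  turn -0.08 shift cm -0.039 -0.142 -0.123
```

View pics/w4c.png

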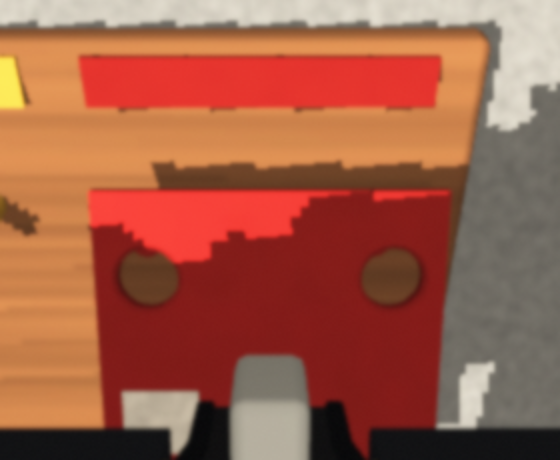

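Emit:
{"api": "play_rows", "payload": {"increments": [0.16,-0.1,0.4,0,0.16,0,0.4,0,0.16,0,0.4,0,0,0,0,0]}}

```text
time_s: 19.3
position: [636.1, -143.6, 163.0]
eef_rot: [[0.998, -0.062, -0.001], [-0.062, -0.998, 0.0], [-0.001, -0.0, -1.0]]
wrist_force: [0.2, -0.6, -0.9]
width: 15.7
```

Emit:
{"api": "play_rows", "payload": {"increments": [0.12,0,0.3,0,0.12,0,0.3,0,0,0,0,0]}}

```text
time_s: 19.6
position: [638.3, -143.8, 157.1]
eef_rot: [[0.998, -0.062, -0.001], [-0.062, -0.998, 0.0], [-0.001, -0.0, -1.0]]
wrist_force: [-0.4, 1.1, -1.3]
width: 15.7
```

Emit:
{"api": "play_rows", "payload": {"increments": [0.12,0,0.3,0,0.08,0,0.2,0,0,0,0,0]}}

```text
time_s: 19.9
position: [640.3, -144.0, 152.1]
eef_rot: [[0.998, -0.062, -0.001], [-0.062, -0.998, 0.0], [-0.001, -0.0, -1.0]]
wrist_force: [-1.7, 1.8, -1.7]
width: 15.8
```

Emit:
{"api": "play_rows", "payload": {"increments": [0,0,0.2,0,0.05,0,0.2,0,0,0,0,0]}}

```text
time_s: 20.2
position: [640.7, -144.3, 149.0]
eef_rot: [[0.998, -0.062, -0.001], [-0.062, -0.998, 0.0], [-0.001, -0.0, -1.0]]
wrist_force: [-2.8, 0.7, 3.8]
width: 16.0
```

Emit:
{"api": "play_rows", "payload": {"increments": [0.05,0,0.2,0,0.05,0,0.2,0,0,0,0,0]}}

```text
time_s: 20.5
position: [640.3, -144.3, 144.6]
eef_rot: [[0.998, -0.062, -0.004], [-0.062, -0.998, 0.001], [-0.004, -0.001, -1.0]]
wrist_force: [-7.3, 1.6, 5.4]
width: 16.1
```

Emit:
{"api": "play_rows", "payload": {"increments": [-0.13,0,0.3,0,-0.13,0,0.3,0,-0.13,0,0.3,0,0,0,0,0], "newtons": 8}}

```text
time_s: 20.9
position: [638.4, -144.1, 135.3]
eef_rot: [[0.998, -0.062, 0.001], [-0.062, -0.998, -0.0], [0.001, 0.0, -1.0]]
wrist_force: [-0.7, -0.1, -0.1]
width: 16.0
```

Emit:
{"api": "play_rows", "payload": {"increments": [-0.13,0,0.3,0,-0.13,0,0.3,0,0,0,0,0]}}

```text
time_s: 21.2
position: [635.9, -143.6, 129.4]
eef_rot: [[0.998, -0.062, 0.001], [-0.062, -0.998, -0.0], [0.001, -0.0, -1.0]]
wrist_force: [1.6, 0.3, -0.1]
width: 15.9
```

Working well. Release, rise, and look.

Emit:
{"api": "play_rows", "payload": {"increments": [-0.1,0,0.2,0,0,0,0,0,0,0,0,0,0,0,0,0,0,0,0,0,0,0,0,0,0,0,0,0,0,0,-2,0,0,0,-3,0,-1,0,-3,0,-2,0,0,0,0,0,0,0], "jaw": -0.3}}

```text
time_s: 22.4
position: [602.9, -142.4, 208.7]
eef_rot: [[0.998, -0.063, -0.0], [-0.063, -0.998, 0.001], [-0.0, -0.001, -1.0]]
wrist_force: [0.1, -0.1, -0.6]
width: 56.4
```

```bash
python3 -c "
from h import *
import pickle
planf(485,54.5,200,4.5)
c=calibration('wrist');pickle.dump(c,open('w5.pkl','wb'));im=save('wrist','w5.png');np.save('w5.npy',im)
"
```

```text
t 22.4 pos [ 602.9 -142.4  208.7] yaw -3.63 F [ 0.1 -0.1 -0.6] w 56.4 q7 -67.0
  turn -8.13 shift cm -10.208 -20.557 0.869
```

View pics/w5.png

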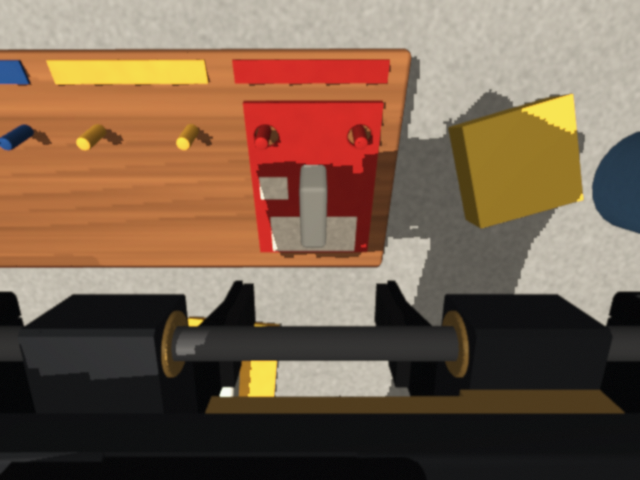

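```bash
python3 -c "
from h import *
planf(463,-58,200,-9)"
```

```text
t 22.45 pos [ 604.  -142.   208.1] yaw -3.59 F [-0.4  0.7 -0.1] w 56.7 q7 -67.1
  turn 5.41 shift cm -15.235 -6.089 0.81
```

Emit:
{"api": "play_rows", "payload": {"increments": [-1,-0.5,0.8,5.4,-2,-0.8,0,0,-2,-0.8,0,0,-2,-0.8,0,0,-2,-0.8,0,0,-2,-0.8,0,0,-2,-0.8,0,0,-2,-0.8,0,0,-0.2,0,0,0,0,0,0,0,0,0,0,0], "jaw": -1}}

```text
time_s: 23.55
position: [464.7, -59.4, 199.9]
eef_rot: [[0.988, -0.156, 0.001], [-0.156, -0.988, -0.001], [0.001, 0.001, -1.0]]
wrist_force: [0.3, 0.2, -0.2]
width: 86.9
```

```bash
cat >> h.py <<'E'
def findholes(im,col,amin=60,amax=900):
    """round gaps in the upper half of the largest colour blob (dark or lit): children contours that are round"""
    m=mask(im,col,80,25);n,l,s,c=cv2.connectedComponentsWithStats(m)
    k=1+np.argmax(s[1:,4]);m=(l==k).astype(np.uint8)
    cs,hi=cv2.findContours(m,cv2.RETR_CCOMP,cv2.CHAIN_APPROX_NONE);out=[]
    for q,h in zip(cs,hi[0]):
        a=cv2.contourArea(q)
        if h[3]>=0 and amin<a<amax:
            (x,y),(w,hh),_=cv2.minAreaRect(q); M=cv2.moments(q)
            out.append((round(M['m10']/M['m00'],1),round(M['m01']/M['m00'],1),int(a),round(a/(w*hh+1e-6),2)))
    return out
def look(col,f):
    c=calibration('wrist');im=save('wrist',f+'.png');np.save(f+'.npy',im)
    import pickle;pickle.dump(c,open(f+'.pkl','wb'));h=findholes(im,col);print(h);return c,im,h
E
python3 -c "
from h import *
planf(463,-58,200,-9)
c,im,h=look('yellow','w6')
h=sorted(sorted(h,key=lambda q:q[1])[:2])
if len(h)==2:
  g,y=holes(c,h[0][:2],h[1][:2]); planf(g[0],g[1],79.5,y)
"
```

```text
t 23.55 pos [464.7 -59.4 199.9] yaw -8.97 F [ 0.3  0.2 -0.2] w 86.9 q7 -82.4
  turn 0.03 shift cm -0.185 -0.108 -0.013
[]
```

View pics/w6.png

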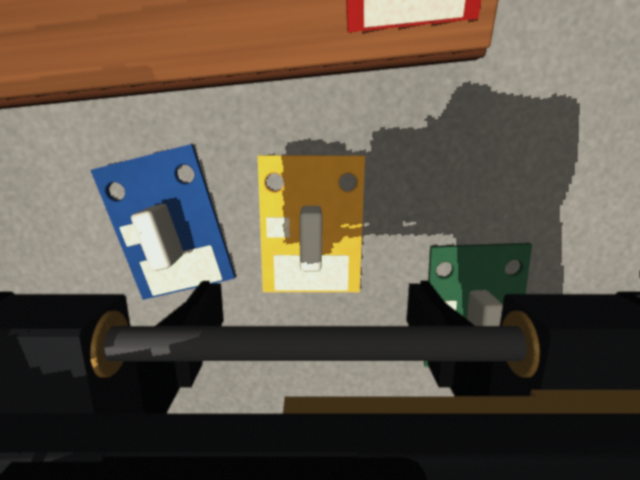

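```bash
python3 -c "
from h import *
import pickle
c=pickle.load(open('w6.pkl','rb'))
g,y=holes(c,(275,182),(348,182)); planf(g[0],g[1],79.5,y)
print('bar near',onz(c,(311,268),37).round(1))
holes(c,(116,191),(186,174));holes(c,(444,269),(513,267))
im=np.load('w6.npy');print(findholes(im,'blue'),findholes(im,'green'))
"
```

```text
dist 55.9 mid [504.8 -63.1] grip [466.3 -57. ] yaw -8.95
t 23.6 pos [464.6 -59.5 199.8] yaw -8.98 F [-0.1  0.3 -0.3] w 87.1 q7 -82.4
  turn -0.03 shift cm 0.132 -0.266 12.034
bar near [447.8 -53.9  37. ]
dist 56.6 mid [523.6  58.5] grip [484.7  55.6] yaw 4.27
dist 56.2 mid [ 414.5 -186.8] grip [ 375.8 -181.9] yaw -7.19
[(116.2, 190.7, 262, 0.82), (185.2, 173.5, 285, 0.82)] [(443.6, 269.0, 252, 0.81), (512.2, 266.7, 230, 0.81)]
```

Emit:
{"api": "play_rows", "payload": {"increments": [0.15,-0.27,2.5,0,0,0,3,0,0,0,3,0,0,0,2.5,0,0,0,1.0,0,0,0,0,0]}}

```text
time_s: 24.2
position: [465.2, -57.0, 78.7]
eef_rot: [[0.988, -0.156, -0.002], [-0.156, -0.988, -0.001], [-0.002, 0.001, -1.0]]
wrist_force: [0.2, 0.0, -0.8]
width: 87.0
```

Emit:
{"api": "play_rows", "payload": {"increments": [0,0,0,0,0,0,0,0,0,0,0,0,0,0,0,0,0,0,0,0,0,0,0,0,0,0,0,0,0,0,0,0,0,0,0,0,0,0,0,0,0,0,0,0,0,0,0,0,0,0,0,0], "jaw": 1, "newtons": 25}}

```text
time_s: 25.5
position: [465.2, -56.5, 79.7]
eef_rot: [[0.988, -0.156, -0.0], [-0.156, -0.988, 0.0], [-0.0, -0.0, -1.0]]
wrist_force: [-0.0, 0.6, -0.8]
width: 15.6
```

Emit:
{"api": "play_rows", "payload": {"increments": [0,0,-2,0,0,0,-3,0,0,0,-4,-2.4,0,0,-3,-3,0,0,0,0,0,0,0,0]}}

```text
time_s: 26.1
position: [465.1, -56.2, 199.9]
eef_rot: [[0.998, -0.062, 0.001], [-0.062, -0.998, 0.001], [0.001, -0.001, -1.0]]
wrist_force: [-1.1, -0.3, -0.8]
width: 15.9
```

```bash
python3 -c "
from h import *
planf(605,-41.5,198,-3.55)"
```

```text
t 26.1 pos [465.1 -56.2 199.9] yaw -3.56 F [-1.1 -0.3 -0.8] w 15.9 q7 -77.5
  turn -0.01 shift cm 13.872 -2.337 0.185
```

Emit:
{"api": "play_rows", "payload": {"increments": [1.5,-0.23,0,0,2,-0.3,0,0,2,-0.3,0,0,2,-0.3,0,0,2,-0.3,0,0,2,-0.3,0,0,2,-0.3,0,0,0.37,-0.3,0.2,0,0,0,0,0,0,0,0,0]}}

```text
time_s: 27.1
position: [603.6, -42.0, 196.4]
eef_rot: [[0.998, -0.063, -0.003], [-0.063, -0.998, 0.0], [-0.003, 0.0, -1.0]]
wrist_force: [-0.8, -0.4, -0.8]
width: 16.0
```

```bash
python3 -c "
from h import *
planf(635,-43.3,174,-3.55)
c,im,h=look('yellow','w7')
H=cv2.cvtColor(im,cv2.COLOR_RGB2HSV)
for p in [(250,240),(253,218),(376,218),(300,190),(350,240),(100,200),(315,240)]: print(p,H[p[1],p[0]])
HUE['yellow']=[(17,33)];print(findholes(im,'yellow',60,2000))
"
```

```text
t 27.1 pos [603.6 -42.  196.4] yaw -3.59 F [-0.8 -0.4 -0.8] w 16.0 q7 -75.8
  turn -0.04 shift cm 3.142 -0.062 2.243
[]
(250, 240) [ 19 195 182]
(253, 218) [ 12 163 189]
(376, 218) [ 12 162  93]
(300, 190) [ 28 160 252]
(350, 240) [ 18 193 182]
(100, 200) [ 13 163 196]
(315, 240) [ 18 195 182]
[(375.3, 214.4, 687, 0.8), (253.4, 214.7, 708, 0.79)]
```

```bash
sed -i 's/yellow=\[(20,30)\]/yellow=[(17,33)]/' h.py; python3 -c "
from h import *
import pickle
c=pickle.load(open('w7.pkl','rb'));im=np.load('w7.npy')
holes(c,(253.4,214.7),(375.3,214.4),121)
for col in ('yellow','blue','red'): print(col,[b for b in blobs(mask(im,col))[0] if 30<b[0]<900])
print('expected tips',[proj(c,[680.3+s*28*.062,-45.4+s*28,84.5]).round(1) for s in(1,-1)],'feet',[proj(c,[688.1+s*28*.062,-45.6+s*28,64]).round(1) for s in(1,-1)])
"
```

```text
dist 55.7 mid [643.9 -44.1] grip [604.9 -41.8] yaw -3.42
yellow [(361, [259.3, 126.1], [250, 112, 19, 28]), (361, [362.9, 126.0], [355, 112, 18, 28]), (598, [260.7, 341.8], [255, 303, 17, 75]), (97, [314.3, 384.5], [291, 383, 48, 3])]
blue [(421, [75.8, 125.7], [61, 114, 31, 25]), (319, [178.6, 125.9], [168, 114, 22, 25])]
red []
expected tips [array([258.8, 131.3]), array([366.2, 131.3])] feet [array([262.9, 117. ]), array([361.5, 116.9])]
```

Emit:
{"api": "play_rows", "payload": {"increments": [0.8,-0.05,0,0,0.8,-0.05,0,0,0.8,-0.05,0,0,0.55,-0.04,0,0,0,0,0.8,0,0,0,0.8,0,0,0,0.55,0,0,0,0,0]}}

```text
time_s: 27.95
position: [633.7, -41.7, 174.7]
eef_rot: [[0.998, -0.062, -0.003], [-0.062, -0.998, 0.0], [-0.003, 0.0, -1.0]]
wrist_force: [-0.7, 1.0, -1.0]
width: 16.0
```

Emit:
{"api": "play_rows", "payload": {"increments": [0.15,0,0.4,0,0.15,0,0.4,0,0.15,0,0.4,0,0,0,0,0]}}

```text
time_s: 28.35
position: [639.1, -41.9, 163.6]
eef_rot: [[0.998, -0.062, -0.001], [-0.062, -0.998, 0.0], [-0.001, 0.0, -1.0]]
wrist_force: [0.2, 0.1, -1.3]
width: 16.0
```

Emit:
{"api": "play_rows", "payload": {"increments": [0.12,0,0.3,0,0.12,0,0.3,0,0,0,0,0]}}

```text
time_s: 28.65
position: [641.5, -42.1, 157.8]
eef_rot: [[0.998, -0.062, -0.001], [-0.062, -0.998, 0.0], [-0.001, -0.0, -1.0]]
wrist_force: [0.8, -0.4, -1.3]
width: 15.7
```

Emit:
{"api": "play_rows", "payload": {"increments": [0.1,0,0.3,0,0.05,0,0.2,0,0,0,0,0]}}

```text
time_s: 28.95
position: [642.9, -42.2, 152.9]
eef_rot: [[0.998, -0.062, -0.001], [-0.062, -0.998, 0.0], [-0.001, -0.0, -1.0]]
wrist_force: [0.0, 0.1, -2.1]
width: 15.9
```

Emit:
{"api": "play_rows", "payload": {"increments": [0.08,0,0.2,0,0.05,0,0.2,0,0,0,0,0]}}

```text
time_s: 29.25
position: [644.4, -42.4, 149.3]
eef_rot: [[0.998, -0.062, -0.0], [-0.062, -0.998, 0.0], [-0.0, -0.0, -1.0]]
wrist_force: [-1.4, -0.7, 0.3]
width: 15.7
```

Emit:
{"api": "play_rows", "payload": {"increments": [0.05,0,0.2,0,0,0,0.2,0,0,0,0,0]}}

```text
time_s: 29.55
position: [643.7, -42.4, 145.2]
eef_rot: [[0.998, -0.062, -0.003], [-0.062, -0.998, 0.001], [-0.003, -0.001, -1.0]]
wrist_force: [-5.0, 0.3, 4.3]
width: 15.9
```

Emit:
{"api": "play_rows", "payload": {"increments": [-0.13,0,0.3,0,-0.13,0,0.3,0,-0.13,0,0.3,0,0,0,0,0], "newtons": 8}}

```text
time_s: 29.95
position: [641.0, -42.1, 135.7]
eef_rot: [[0.998, -0.062, -0.0], [-0.062, -0.998, -0.0], [-0.0, 0.0, -1.0]]
wrist_force: [-0.0, 0.2, -0.9]
width: 15.8
```

Emit:
{"api": "play_rows", "payload": {"increments": [-0.13,0,0.3,0,-0.13,0,0.3,0,0,0,0,0]}}

```text
time_s: 30.25
position: [639.3, -42.0, 130.2]
eef_rot: [[0.998, -0.062, 0.002], [-0.062, -0.998, -0.0], [0.002, 0.0, -1.0]]
wrist_force: [3.9, -0.8, -1.1]
width: 15.9
```

Emit:
{"api": "play_rows", "payload": {"increments": [-0.1,0,0.2,0,0,0,0,0,0,0,0,0,0,0,0,0,0,0,0,0,0,0,0,0,0,0,0,0,0,0,-2,0,0,0,-3,0,-1,0,-2.3,0,-2,0,0,0,-3,-2,0,-2.6,-3,-3,0,-2.6,-3,-3,0,-2.6,-3,-1.8,0,0,0,0,0,0], "jaw": -0.3}}

```text
time_s: 31.85
position: [483.0, 59.6, 200.6]
eef_rot: [[0.997, 0.079, -0.005], [0.079, -0.997, 0.002], [-0.005, -0.003, -1.0]]
wrist_force: [0.6, 0.2, 0.4]
width: 56.2
```

```bash
python3 -c "
from h import *
planf(480,55,200,4.3)"
```

```text
t 31.85 pos [483.   59.6 200.6] yaw 4.54 F [0.6 0.2 0.4] w 56.2 q7 -83.7
  turn 0.24 shift cm -0.329 0.436 0.061
```

Emit:
{"api": "play_rows", "payload": {"increments": [0,0,0,0,0,0,0,0,0,0,0,0], "jaw": -1}}

```text
time_s: 32.15
position: [488.3, 56.2, 201.4]
eef_rot: [[0.997, 0.072, 0.001], [0.072, -0.997, -0.001], [0.001, 0.001, -1.0]]
wrist_force: [-0.2, 0.4, 1.4]
width: 73.0
```

```bash
python3 -c "
from h import *
c,im,h=look('blue','w8')
h=sorted(sorted(h,key=lambda q:q[1])[:2])
g,y=holes(c,h[0][:2],h[1][:2]); planf(g[0],g[1],79.5,y)
for col in ('yellow','green'): print(col,findholes(im,col))
"
```

```text
[(282.4, 232.6, 563, 0.94), (278.6, 187.8, 288, 0.82), (350.8, 187.2, 290, 0.83)]
dist 55.8 mid [524.1  58.9] grip [485.2  55.7] yaw 4.64
t 32.2 pos [488.1  56.2 201.3] yaw 4.15 F [-1.  -0.5  0. ] w 77.1 q7 -83.7
  turn -0.48 shift cm -0.295 0.028 12.182
yellow []Traceback (most recent call last):
  File "<string>", line 6, in <module>
    for col in ('yellow','green'): print(col,findholes(im,col))
                                             ~~~~~~~~~^^^^^^^^
  File "h.py", line 51, in findholes
    k=1+np.argmax(s[1:,4]);m=(l==k).astype(np.uint8)
        ~~~~~~~~~^^^^^^^^^
    return _wrapfunc(a, 'argmax', axis=axis, out=out, **kwds)
    return bound(*args, **kwds)
ValueError: attempt to get argmax of an empty sequence
```

Emit:
{"api": "play_rows", "payload": {"increments": [-0.25,0.03,2.7,-0.5,0,0,3,0,0,0,3,0,0,0,2.5,0,0,0,1.0,0,0,0,0,0]}}

```text
time_s: 32.8
position: [484.4, 55.9, 78.1]
eef_rot: [[0.997, 0.082, -0.003], [0.082, -0.997, -0.001], [-0.003, 0.001, -1.0]]
wrist_force: [0.9, 0.5, 0.9]
width: 86.9
```

Emit:
{"api": "play_rows", "payload": {"increments": [0,0,0,0,0,0,0,0,0,0,0,0,0,0,0,0,0,0,0,0,0,0,0,0,0,0,0,0,0,0,0,0,0,0,0,0,0,0,0,0,0,0,0,0,0,0,0,0,0,0,0,0], "jaw": 1, "newtons": 25}}

```text
time_s: 34.1
position: [484.6, 56.6, 79.2]
eef_rot: [[0.997, 0.083, -0.0], [0.083, -0.997, 0.0], [-0.0, -0.0, -1.0]]
wrist_force: [-0.3, -0.8, -0.5]
width: 15.8
```

Emit:
{"api": "play_rows", "payload": {"increments": [0,0,-2,0,0,0,-3,2,0,0,-4,3,0,0,-3,3.2,0,0,0,0,0,0,0,0]}}

```text
time_s: 34.7
position: [484.5, 57.0, 199.4]
eef_rot: [[0.998, -0.059, 0.0], [-0.059, -0.998, 0.001], [0.0, -0.001, -1.0]]
wrist_force: [-0.4, -0.4, -0.9]
width: 15.8
```

```bash
python3 -c "
from h import *
planf(611,58,198,-3.55)"
```

```text
t 34.7 pos [484.5  57.  199.4] yaw -3.38 F [-0.4 -0.4 -0.9] w 15.8 q7 -89.7
  turn 0.17 shift cm 12.623 -0.887 0.136
```

Emit:
{"api": "play_rows", "payload": {"increments": [1,-0.1,0,0.2,2,-0.2,0,0,2,-0.2,0,0,2,-0.2,0,0,2,-0.2,0,0,2,0,0,0,1.6,0,0,0,0,0,0,0,0,0,0,0]}}

```text
time_s: 35.6
position: [610.4, 57.3, 197.5]
eef_rot: [[0.998, -0.064, -0.003], [-0.064, -0.998, -0.001], [-0.003, 0.001, -1.0]]
wrist_force: [-0.4, -0.2, -0.4]
width: 15.7
```

```bash
python3 -c "
from h import *
planf(611,58,174,-3.55)
c,im,_=look('blue','w9')
h=findholes(im,'blue',300,2000);print(h)
h=sorted(sorted(h,key=lambda q:q[1])[:2])
z=get_obs()['position'][2]-79.2+4;holes(c,h[0][:2],h[1][:2],z)
for col in ('blue','green','yellow'): print(col,[b for b in blobs(mask(im,col))[0] if 100<b[0]<900])
for n,dy in(('blue',0),('green',100)):
  print(n,'expected pin mid',[((proj(c,[686+s*28*.062+dy*.062,54.9+dy+s*28,84.5])+proj(c,[693.8+s*28*.062+dy*.062,54.9+dy+s*28,64]))/2).round(1) for s in(1,-1)])
"
```

```text
t 35.6 pos [610.4  57.3 197.5] yaw -3.67 F [-0.4 -0.2 -0.4] w 15.7 q7 -84.9
  turn -0.12 shift cm 0.058 -0.076 2.345
[(375.4, 216.7, 752, 0.78), (253.5, 216.8, 780, 0.81)]
[(375.4, 216.7, 752, 0.78), (253.5, 216.8, 780, 0.81)]
dist 55.6 mid [649.7  55. ] grip [610.8  57.4] yaw -3.62
blue [(273, [258.5, 127.2], [251, 115, 16, 25]), (271, [361.2, 126.9], [354, 115, 16, 24])]
green [(313, [75.1, 127.7], [62, 117, 29, 22]), (241, [177.9, 127.5], [169, 117, 19, 22]), (393, [569.2, 407.4], [552, 401, 36, 13])]
yellow [(136, [96.5, 44.0], [29, 44, 136, 1]), (565, [260.2, 344.2], [255, 310, 14, 68]), (565, [368.9, 344.4], [361, 310, 14, 68])]
blue expected pin mid [array([258.7, 126.5]), array([361.1, 126.3])]
green expected pin mid [array([ 76. , 126.8]), array([178.3, 126.6])]
```

Emit:
{"api": "play_rows", "payload": {"increments": [0.8,-0.06,0,0,0.8,-0.06,0,0,0.8,-0.06,0,0,0.6,-0.05,0,0,0,0,0.8,0,0,0,0.8,0,0,0,0.7,0,0,0,0,0]}}

```text
time_s: 36.45
position: [639.9, 58.1, 174.5]
eef_rot: [[0.998, -0.064, -0.003], [-0.064, -0.998, -0.0], [-0.003, 0.0, -1.0]]
wrist_force: [0.0, -0.1, -0.5]
width: 16.1
```

Emit:
{"api": "play_rows", "payload": {"increments": [0.15,0,0.4,0,0.15,0,0.4,0,0.15,0,0.4,0,0,0,0,0]}}

```text
time_s: 36.85
position: [645.5, 57.8, 163.6]
eef_rot: [[0.998, -0.064, -0.001], [-0.064, -0.998, -0.0], [-0.001, 0.0, -1.0]]
wrist_force: [-0.4, -0.7, -0.8]
width: 15.9
```

Emit:
{"api": "play_rows", "payload": {"increments": [0.12,0,0.3,0,0.12,0,0.3,0,0,0,0,0]}}

```text
time_s: 37.15
position: [647.9, 57.6, 157.8]
eef_rot: [[0.998, -0.064, -0.001], [-0.064, -0.998, -0.0], [-0.001, 0.0, -1.0]]
wrist_force: [0.2, 0.6, -0.5]
width: 15.9
```

Emit:
{"api": "play_rows", "payload": {"increments": [0.1,0,0.3,0,0.05,0,0.2,0,0,0,0,0]}}

```text
time_s: 37.45
position: [649.3, 57.5, 152.8]
eef_rot: [[0.998, -0.064, -0.001], [-0.064, -0.998, -0.0], [-0.001, 0.0, -1.0]]
wrist_force: [0.1, 0.9, -0.8]
width: 15.5
```

Emit:
{"api": "play_rows", "payload": {"increments": [0.08,0,0.2,0,0.05,0,0.2,0,0,0,0,0]}}

```text
time_s: 37.75
position: [650.6, 57.4, 148.9]
eef_rot: [[0.998, -0.064, -0.0], [-0.064, -0.998, 0.0], [-0.0, 0.0, -1.0]]
wrist_force: [-0.1, 0.1, -1.0]
width: 16.1
```

Emit:
{"api": "play_rows", "payload": {"increments": [0.05,0,0.2,0,0,0,0.2,0,0,0,0,0]}}

```text
time_s: 38.05
position: [650.3, 57.4, 145.4]
eef_rot: [[0.998, -0.064, -0.002], [-0.064, -0.998, 0.001], [-0.003, -0.001, -1.0]]
wrist_force: [-5.1, 1.0, 4.6]
width: 15.9
```

Emit:
{"api": "play_rows", "payload": {"increments": [-0.13,0,0.3,0,-0.13,0,0.3,0,-0.13,0,0.3,0,0,0,0,0], "newtons": 8}}

```text
time_s: 38.45
position: [647.5, 57.6, 135.7]
eef_rot: [[0.998, -0.064, 0.001], [-0.064, -0.998, -0.0], [0.001, 0.0, -1.0]]
wrist_force: [0.0, 0.3, 0.1]
width: 16.2
```

Emit:
{"api": "play_rows", "payload": {"increments": [-0.13,0,0.3,0,-0.13,0,0.3,0,-0.1,0,0.1,0,0,0,0,0]}}

```text
time_s: 38.85
position: [645.7, 57.7, 129.8]
eef_rot: [[0.998, -0.064, 0.005], [-0.064, -0.998, -0.0], [0.005, 0.0, -1.0]]
wrist_force: [5.9, 0.3, -0.6]
width: 16.3
```

Emit:
{"api": "play_rows", "payload": {"increments": [0,0,0,0,0,0,0,0,0,0,0,0,0,0,0,0,0,0,0,0,0,0,0,0,0,0,0,0,0,0,-2,0,0,0,-3,0,-1,0,-2.3,0,-2,0,0,0,-2,2.5,0,1.2,-2,2.5,0,1.2,-2,2.5,0,1.2,-2,2.5,0,0,-2,2.5,0,0,0,0,0,0], "jaw": -0.3}}

```text
time_s: 40.55
position: [498.4, -58.0, 202.3]
eef_rot: [[0.991, -0.133, -0.002], [-0.133, -0.991, 0.0], [-0.002, -0.0, -1.0]]
wrist_force: [0.5, 0.3, -0.3]
width: 56.3
```

```bash
python3 -c "
from h import *
planf(390,-180,200,-7.2)
t=calibration('top');im=save('top','top3.png');np.save('top3.npy',im)
print([b for b in blobs(mask(im,'green',80,25))[0] if b[0]>20])
a=cv2.resize(im[120:320,110:410,::-1],None,fx=2.6,fy=2.6,interpolation=cv2.INTER_CUBIC);cv2.imwrite('pics/t3.png',a)"
```

```text
t 40.55 pos [498.4 -58.  202.3] yaw -7.63 F [ 0.5  0.3 -0.3] w 56.3 q7 -78.9
  turn -0.43 shift cm -9.221 13.462 0.233
[(1515, [561.7, 132.3], [513, 88, 127, 140]), (141, [250.0, 131.6], [233, 129, 35, 7]), (106, [23.1, 169.0], [14, 161, 20, 19]), (184, [6.2, 178.5], [0, 166, 19, 24]), (817, [388.0, 281.3], [368, 262, 38, 50]), (118, [470.6, 282.7], [460, 280, 22, 6])]
```

View pics/t3.png

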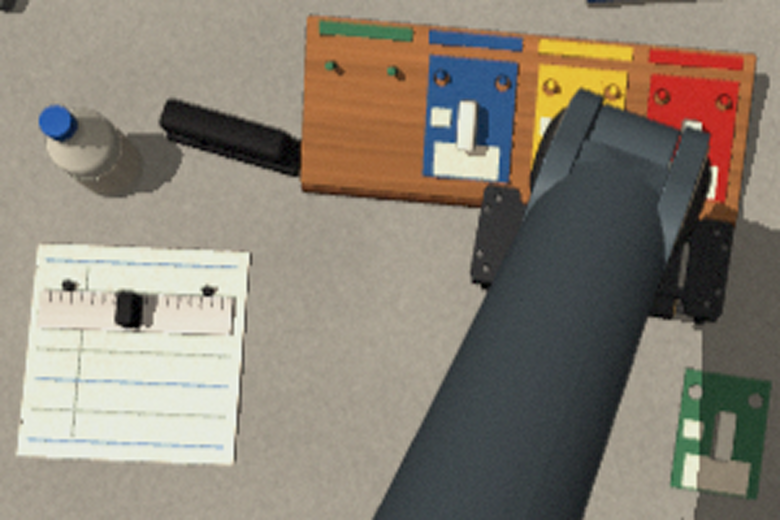

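Emit:
{"api": "play_rows", "payload": {"increments": [-1.8,2.6,0,0,-1.8,2.6,0,0,-1.8,2.6,0,0,-1.8,2.6,0,0,-1.8,2.6,0,0,0,0.4,0,0,0,0,0,0,0,0,0,0], "jaw": -1}}

```text
time_s: 41.4
position: [396.9, -175.2, 202.4]
eef_rot: [[0.992, -0.124, 0.001], [-0.124, -0.992, -0.0], [0.001, 0.0, -1.0]]
wrist_force: [0.1, 0.7, 0.6]
width: 86.9
```

```bash
python3 -c "
from h import *
c,im,h=look('green','w10')
h=sorted(sorted(h,key=lambda q:q[1])[:2])
g,y=holes(c,h[0][:2],h[1][:2]); planf(g[0],g[1],79.5,y); print(get_obs()['q'].round(1))
"
```

```text
[(294.1, 252.4, 584, 0.98), (362.0, 208.6, 304, 0.8), (291.1, 208.8, 301, 0.8)]
dist 55.8 mid [ 414.5 -186.6] grip [ 375.8 -181.9] yaw -6.96
t 41.45 pos [ 396.8 -175.1  202.3] yaw -7.11 F [ 0.3  0.3 -0.6] w 87.2 q7 -64.8
  turn -0.15 shift cm -1.999 0.933 12.275
[-18.5  13.   42.6 126.5 -12.5  44.5 -64.8]
```

Emit:
{"api": "play_rows", "payload": {"increments": [-0.5,0.5,2,0,-0.5,0.43,2,0,0,0,2,0,0,0,2,0,0,0,0,0]}}

```text
time_s: 41.95
position: [383.9, -182.6, 120.4]
eef_rot: [[0.992, -0.124, -0.005], [-0.124, -0.992, 0.001], [-0.005, -0.0, -1.0]]
wrist_force: [-0.9, 0.3, -0.0]
width: 86.9
```

```bash
python3 -c "
from h import *
planf(385.8,-183.1,79.5,-7);print(get_obs()['q'].round(1))
"
```

```text
t 41.95 pos [ 383.9 -182.6  120.4] yaw -7.13 F [-0.9  0.3 -0. ] w 86.9 q7 -53.1
  turn -0.13 shift cm 0.191 0.023 4.085
[-10.1  21.9  36.3 131.  -23.4  33.6 -53.1]
```

Emit:
{"api": "play_rows", "payload": {"increments": [0.2,0,1,0,0,0,1,0,0,0,1,0,0,0,1,0,0,0,0,0]}}

```text
time_s: 42.45
position: [385.7, -184.0, 81.1]
eef_rot: [[0.992, -0.126, -0.002], [-0.126, -0.992, 0.001], [-0.002, -0.001, -1.0]]
wrist_force: [-0.0, 0.4, -0.1]
width: 86.6
```

```bash
python3 -c "
from h import *
planf(385.8,-183.1,79.5,-7);print(get_obs()['q'].round(1))
"
```

```text
t 42.45 pos [ 385.7 -184.    81.1] yaw -7.26 F [-0.   0.4 -0.1] w 86.6 q7 -48.2
  turn -0.26 shift cm -0.005 -0.088 0.162
[ -5.4  26.4  31.2 131.8 -29.   28.3 -48.2]
```

Reached. Grasp and lift.

Emit:
{"api": "play_rows", "payload": {"increments": [0,-0.08,0.15,0,0,0,0,0,0,0,0,0,0,0,0,0,0,0,0,0,0,0,0,0,0,0,0,0,0,0,0,0,0,0,0,0,0,0,0,0,0,0,0,0,0,0,0,0,0,0,0,0,0,0,0,0], "jaw": 1, "newtons": 25}}

```text
time_s: 43.85
position: [386.5, -183.5, 80.7]
eef_rot: [[0.992, -0.126, -0.0], [-0.126, -0.992, 0.0], [-0.0, -0.0, -1.0]]
wrist_force: [0.5, -0.4, 0.2]
width: 15.6
```

Emit:
{"api": "play_rows", "payload": {"increments": [0,0,-1.5,0,0,0,-1.5,0,0,0,-1.5,0,0,0,-1.5,0,0,0,-2,0,0,0,-2,0,0,0,-2,0,0,0,0,0]}}

```text
time_s: 44.65
position: [387.7, -184.0, 202.5]
eef_rot: [[0.992, -0.126, 0.005], [-0.126, -0.992, -0.0], [0.005, -0.0, -1.0]]
wrist_force: [-1.3, -0.5, -1.7]
width: 15.9
```

```bash
python3 -c "
from h import *
planf(617+10,158,198,-3.55);print(get_obs()['q'].round(1))
"
```

```text
t 44.65 pos [ 387.7 -184.   202.5] yaw -7.23 F [-1.3 -0.5 -1.7] w 15.9 q7 -63.1
  turn -3.68 shift cm 21.771 -35.612 0.449
[-18.4  12.5  44.2 127.2 -12.7  44.2 -63.1]
```

Emit:
{"api": "play_rows", "payload": {"increments": [0,0,0,-1.8,0,0,0,-1.9,1.4,-2.3,0,0,1.4,-2.3,0,0,1.4,-2.3,0,0,1.4,-2.3,0,0,1.4,-2.3,0,0,1.4,-2.3,0,0,1.4,-2.3,0,0,1.4,-2.3,0,0,1.4,-2.3,0,0,1.4,-2.3,0,0,1.4,-2.3,0,0,1.4,-2.3,0,0,1.4,-2.3,0,0,1.4,-2.3,0,0,0,0,0,0,0,0,0,0]}}

```text
time_s: 46.45
position: [601.5, 125.8, 198.9]
eef_rot: [[0.998, -0.06, -0.003], [-0.06, -0.998, -0.001], [-0.003, 0.002, -1.0]]
wrist_force: [-0.6, -0.5, -0.6]
width: 16.3
```

```bash
python3 -c "
from h import *
planf(627,158,198,-3.55);print(get_obs()['q'].round(1))
"
```

```text
t 46.45 pos [601.5 125.8 198.9] yaw -3.46 F [-0.6 -0.5 -0.6] w 16.3 q7 -90.9
  turn 0.09 shift cm 2.35 -3.376 0.091
[-40.4  29.7  34.2 103.3 -20.2  53.4 -90.9]
```

Emit:
{"api": "play_rows", "payload": {"increments": [0.8,-1.1,0,0.1,0.8,-1.1,0,0,0.7,-1.1,0,0,0,0,0,0,0,0,0,0]}}

```text
time_s: 46.95
position: [627.1, 157.6, 200.5]
eef_rot: [[0.998, -0.063, -0.0], [-0.063, -0.998, -0.0], [-0.0, 0.0, -1.0]]
wrist_force: [-0.8, -0.3, -0.9]
width: 15.6
```

```bash
python3 -c "
from h import *
planf(627,158,174,-3.55)
c,im,_=look('green','w11')
h=findholes(im,'green',300,2000);print(h)
h=sorted(sorted(h,key=lambda q:q[1])[:2])
z=get_obs()['position'][2]-80.7+4
if len(h)==2: holes(c,h[0][:2],h[1][:2],z)
print('green',[b for b in blobs(mask(im,'green'))[0] if 50<b[0]<900])
print('exp',[((proj(c,[686+s*28*.062+6.2,154.9+s*28,84.5])+proj(c,[693.8+s*28*.062+6.2,154.9+s*28,64]))/2).round(1) for s in(1,-1)])
"
```

```text
t 46.95 pos [627.1 157.6 200.5] yaw -3.6 F [-0.8 -0.3 -0.9] w 15.6 q7 -93.2
  turn -0.05 shift cm -0.013 -0.043 2.65
[(373.7, 239.3, 726, 0.79), (255.3, 239.4, 787, 0.8)]
[(373.7, 239.3, 726, 0.79), (255.3, 239.4, 787, 0.8)]
dist 55.6 mid [655.5 156. ] grip [616.5 158.4] yaw -3.54
green [(194, [262.6, 147.3], [257, 136, 12, 23]), (209, [362.2, 147.4], [356, 136, 13, 23])]
exp [array([262.4, 146.6]), array([361.7, 146.5])]
```

Emit:
{"api": "play_rows", "payload": {"increments": [0.8,-0.05,0,0,0.8,-0.05,0,0,0.8,-0.05,0,0,0.62,-0.04,0,0,0,0,0.8,0,0,0,0.8,0,0,0,0.85,0,0,0,0,0]}}

```text
time_s: 47.8
position: [656.0, 157.3, 174.1]
eef_rot: [[0.998, -0.063, -0.004], [-0.063, -0.998, -0.001], [-0.004, 0.001, -1.0]]
wrist_force: [0.0, -0.4, -1.3]
width: 15.9
```

Emit:
{"api": "play_rows", "payload": {"increments": [0.15,0,0.4,0,0.15,0,0.4,0,0.15,0,0.4,0,0,0,0,0]}}

```text
time_s: 48.2
position: [661.7, 156.9, 163.6]
eef_rot: [[0.998, -0.064, -0.001], [-0.064, -0.998, -0.0], [-0.001, 0.0, -1.0]]
wrist_force: [-0.3, -0.6, -0.2]
width: 15.9
```

Emit:
{"api": "play_rows", "payload": {"increments": [0.12,0,0.3,0,0.12,0,0.3,0,0,0,0,0]}}

```text
time_s: 48.5
position: [664.2, 156.8, 157.7]
eef_rot: [[0.998, -0.064, -0.001], [-0.064, -0.998, -0.0], [-0.001, 0.0, -1.0]]
wrist_force: [-0.8, -0.2, -0.8]
width: 15.5
```

Emit:
{"api": "play_rows", "payload": {"increments": [0.1,0,0.3,0,0.05,0,0.2,0,0,0,0,0]}}

```text
time_s: 48.8
position: [665.7, 156.7, 152.9]
eef_rot: [[0.998, -0.064, -0.0], [-0.064, -0.998, -0.0], [-0.0, 0.0, -1.0]]
wrist_force: [0.2, -0.3, -0.3]
width: 16.0
```

Emit:
{"api": "play_rows", "payload": {"increments": [0.08,0,0.2,0,0.05,0,0.2,0,0,0,0,0]}}

```text
time_s: 49.1
position: [667.0, 156.7, 149.4]
eef_rot: [[0.998, -0.064, -0.0], [-0.064, -0.998, 0.0], [-0.0, -0.0, -1.0]]
wrist_force: [-0.5, -0.0, 1.3]
width: 15.6
```

Emit:
{"api": "play_rows", "payload": {"increments": [0.05,0,0.2,0,0,0,0.2,0,0,0,0,0]}}

```text
time_s: 49.4
position: [666.3, 156.7, 145.6]
eef_rot: [[0.998, -0.063, -0.003], [-0.063, -0.998, 0.001], [-0.003, -0.0, -1.0]]
wrist_force: [-6.0, 0.3, 6.2]
width: 15.9
```

Emit:
{"api": "play_rows", "payload": {"increments": [-0.13,0,0.3,0,-0.13,0,0.3,0,-0.13,0,0.3,0,0,0,0,0], "newtons": 8}}

```text
time_s: 49.8
position: [664.2, 156.9, 135.9]
eef_rot: [[0.998, -0.064, 0.002], [-0.064, -0.998, -0.0], [0.002, 0.0, -1.0]]
wrist_force: [1.4, 0.2, -0.9]
width: 15.8
```

Emit:
{"api": "play_rows", "payload": {"increments": [-0.13,0,0.15,0,-0.13,0,0.15,0,0,0,0,0]}}

```text
time_s: 50.1
position: [662.9, 156.9, 133.8]
eef_rot: [[0.998, -0.064, 0.005], [-0.064, -0.998, -0.0], [0.005, -0.0, -1.0]]
wrist_force: [5.5, 0.7, -1.7]
width: 15.9
```

Emit:
{"api": "play_rows", "payload": {"increments": [0,0,0,0,0,0,0,0,0,0,0,0,0,0,0,0,0,0,0,0,0,0,0,0,0,0,0,0,0,0,-2,0,0,0,-3,0,-1,0,-2.3,0,-3,0,0,0,-3,2.5,0,0,-3,2.5,0,0,-3,2.5,0,0,-2,2.5,0,0,0,2.5,0,0,0,2.5,0,0,0,0,0,0], "jaw": -0.3}}

```text
time_s: 51.9
position: [501.3, 13.1, 206.8]
eef_rot: [[0.998, -0.07, 0.001], [-0.07, -0.998, -0.001], [0.001, 0.001, -1.0]]
wrist_force: [0.2, 0.2, 0.2]
width: 56.6
```

```bash
python3 -c "
from h import *
planf(428,-364,200,-3.6);print(get_obs()['q'].round(1))
im=save('scene','s2.png');im2=save('top','top4.png');t=calibration('top')
cv2.imwrite('pics/s2c.png',cv2.resize(im[120:420,230:530,::-1],None,fx=2,fy=2))
g=im2[250:280,458:490].astype(int).min(2)>150;v,u=np.nonzero(g);print('cap',len(u),onz(t,(458+u.mean(),250+v.mean()),90).round(1))"
```

```text
t 51.9 pos [501.3  13.1 206.8] yaw -4.0 F [0.2 0.2 0.2] w 56.6 q7 -84.0
  turn -0.4 shift cm -4.948 38.099 0.682
[-37.4  19.1  38.2 118.  -15.8  47.9 -84. ]
cap 364 [ 430.5 -366.5   90. ]
```

View pics/s2c.png

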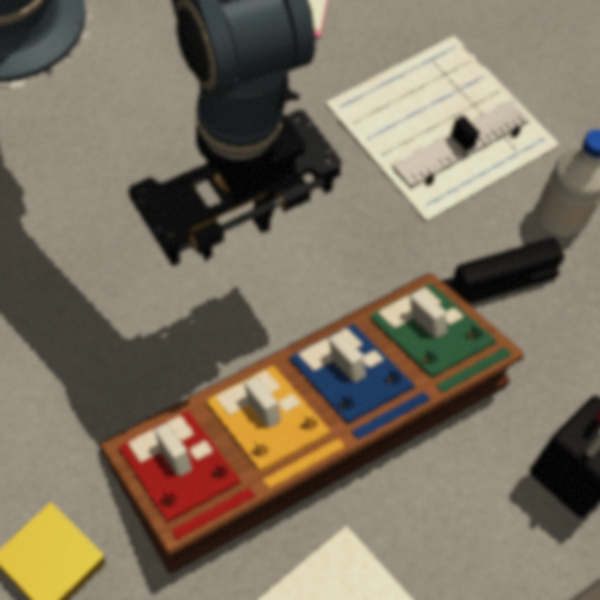

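Emit:
{"api": "play_rows", "payload": {"increments": [-0.38,2.5,0,0,-0.38,2.5,0,0,-0.38,2.5,0,0,-0.38,2.5,0,0,-0.38,2.5,0,0,-0.38,2.5,0,0,-0.38,2.5,0,0,-0.38,2.5,0,0,-0.38,2.5,0,0,-0.38,2.5,0,0,-0.38,2.5,0,0,-0.38,2.5,0,0,-0.3,2.5,0,0,0,2.5,0,0,0,2.5,0,0,0,0,0,0,0,0,0,0], "jaw": 1, "newtons": 20}}

```text
time_s: 53.7
position: [430.1, -353.6, 205.8]
eef_rot: [[0.998, -0.063, -0.0], [-0.063, -0.998, 0.001], [-0.001, -0.001, -1.0]]
wrist_force: [-0.0, 0.9, -0.5]
width: 0.1
```

```bash
python3 -c "
from h import *
planf(430,-365.5,170,-3.6);print(get_obs()['q'].round(1))
c=calibration('wrist');im=save('wrist','w12.png');print(proj(c,[430,-365.5,90]))
g=cv2.inRange(im,(170,170,160),(255,255,255));print([b for b in blobs(g//255,200)[0]])
for b in blobs(g//255,200)[0]: print(onz(c,b[1],90).round(1))
"
```

```text
t 53.7 pos [ 430.1 -353.6  205.8] yaw -3.61 F [-0.   0.9 -0.5] w 0.1 q7 -38.3
  turn -0.01 shift cm 0.064 1.189 3.581
[  4.2  25.2  40.5 111.  -20.8  51.2 -38.3]
[335.37263947 266.34542089]
[(50993, [189.1, 138.5], [0, 0, 370, 293]), (1290, [431.7, 24.9], [400, 0, 59, 65]), (16811, [600.6, 135.3], [533, 0, 107, 273]), (1336, [366.6, 42.6], [339, 6, 59, 74]), (342, [415.6, 54.5], [402, 37, 28, 31]), (228, [384.7, 53.9], [375, 40, 22, 27]), (207, [391.7, 128.3], [384, 118, 20, 20]), (601, [82.3, 151.0], [65, 122, 42, 55]), (284, [419.9, 131.0], [401, 125, 38, 13]), (681, [548.1, 266.9], [526, 250, 42, 35]), (394, [510.5, 277.3], [498, 261, 27, 36]), (857, [144.6, 295.7], [117, 274, 52, 48]), (219, [111.1, 306.6], [97, 296, 26, 23]), (520, [492.2, 309.6], [470, 297, 45, 27]), (2858, [92.8, 380.9], [36, 362, 125, 49]), (2541, [526.2, 384.5], [471, 363, 106, 49]), (209, [489.5, 402.3], [479, 394, 24, 16])]
[ 507.6 -290.7   90. ]
[ 553.9 -419.1   90. ]
[ 495.5 -510.4   90. ]
[ 548.  -386.7   90. ]
[ 541.1 -411.3   90. ]
[ 542.3 -395.7   90. ]
[ 506.  -399.1   90. ]
[ 504.7 -232.    90. ]
[ 503.7 -414.1   90. ]
[ 421.9 -490.7   90. ]
[ 416.6 -469.1   90. ]
[ 418.3 -249.5   90. ]
[ 412.5 -227.7   90. ]
[ 396.  -459.8   90. ]
[ 360.8 -204.5   90. ]
[ 340.7 -485.5   90. ]
[ 328.3 -462.6   90. ]
```

View pics/w12.png

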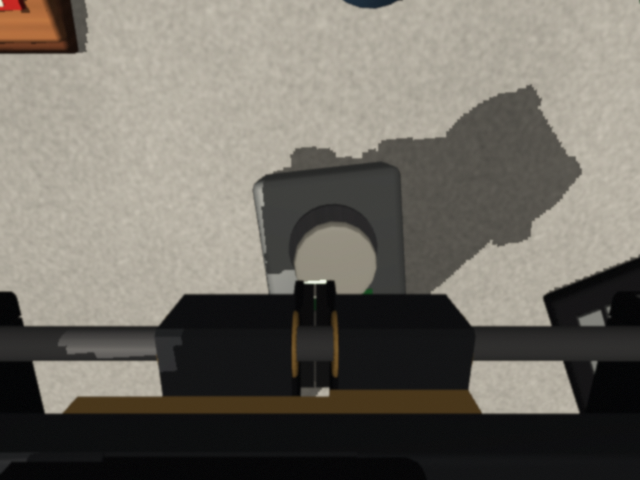

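Emit:
{"api": "play_rows", "payload": {"increments": [0.1,0.6,1,0,0.1,0.6,1,0,0,0,1,0,0,0,1,0,0,0,0,0]}}

```text
time_s: 54.25
position: [429.9, -365.4, 164.2]
eef_rot: [[0.998, -0.064, -0.003], [-0.064, -0.998, 0.002], [-0.003, -0.002, -1.0]]
wrist_force: [-0.0, -0.0, 0.1]
width: 0.8
```

Emit:
{"api": "play_rows", "payload": {"increments": [0,0,0.6,0,0,0,0.6,0,0,0,0.6,0,0,0,0.5,0,0,0,0,0]}}

```text
time_s: 54.75
position: [430.9, -366.6, 143.3]
eef_rot: [[0.998, -0.064, 0.001], [-0.064, -0.998, -0.0], [0.001, 0.0, -1.0]]
wrist_force: [-0.4, 1.8, 6.9]
width: 0.3
```

Emit:
{"api": "play_rows", "payload": {"increments": [0,0,0.3,0,0,0,0.3,0,0,0,0.2,0,0,0,0,0]}}

```text
time_s: 55.15
position: [430.9, -366.7, 135.9]
eef_rot: [[0.998, -0.064, 0.001], [-0.064, -0.998, 0.0], [0.001, -0.0, -1.0]]
wrist_force: [-1.4, 1.9, 9.3]
width: 0.7
```

Emit:
{"api": "play_rows", "payload": {"increments": [0,0,0.2,0,0,0,0.2,0,0,0,0.1,0,0,0,0,0,0,0,0,0]}}

```text
time_s: 55.65
position: [430.9, -367.1, 134.7]
eef_rot: [[0.998, -0.064, 0.003], [-0.064, -0.998, 0.003], [0.003, -0.003, -1.0]]
wrist_force: [-7.7, 8.5, 38.1]
width: 0.5
```

Emit:
{"api": "play_rows", "payload": {"increments": [0,0,-1,0,0,0,-1.5,0,0,0,-2,0,0,0,-3,0,0,0,-4,0,0,0,-3,0,-2,-3,0,0,-2,-4,0,0,0,-4,0,0,0,-4,0,0,0,0,0,0,0,0,0,0,0,0,0,0]}}

```text
time_s: 56.95
position: [400.2, -215.2, 275.3]
eef_rot: [[0.998, -0.065, 0.0], [-0.065, -0.998, -0.001], [0.0, 0.001, -1.0]]
wrist_force: [-0.2, -0.1, 0.6]
width: 0.6
```

```bash
python3 -c "
from h import *
o=get_obs();print(o['time_s'],o['position'],o['wrist_force'])
im=save('top','top5.png');s=save('scene','s5.png')
cv2.imwrite('pics/f5.png',np.vstack([cv2.resize(im[115:310,100:520,::-1],(800,371)),cv2.resize(s[280:400,100:519,::-1],(800,229))]))
a=np.load('top0.npy');b=im
t=calibration('top')
for n,x in(('before',a),('after',b)):
  g=x[250:280,458:490].astype(int).min(2)>150;v,u=np.nonzero(g);print(n,len(u),458+u.mean(),250+v.mean())
  y=[q for q in blobs(mask(x,'yellow'))[0] if q[0]>300]; print([q[:2] for q in y])
"
```

```text
56.95 [ 400.23395987 -215.19953917  275.31551175] [-0.17199308 -0.1336334   0.63249307]
before 352 474.1306818181818 263.87215909090907
[(1107, [433.7, 177.4]), (967, [337.0, 242.9])]
after 0 nan nan
[(1131, [332.8, 164.5]), (1106, [433.7, 177.4])]<string>:9: RuntimeWarning: Mean of empty slice.
  ret = ret.dtype.type(ret / rcount)
```

View pics/f5.png

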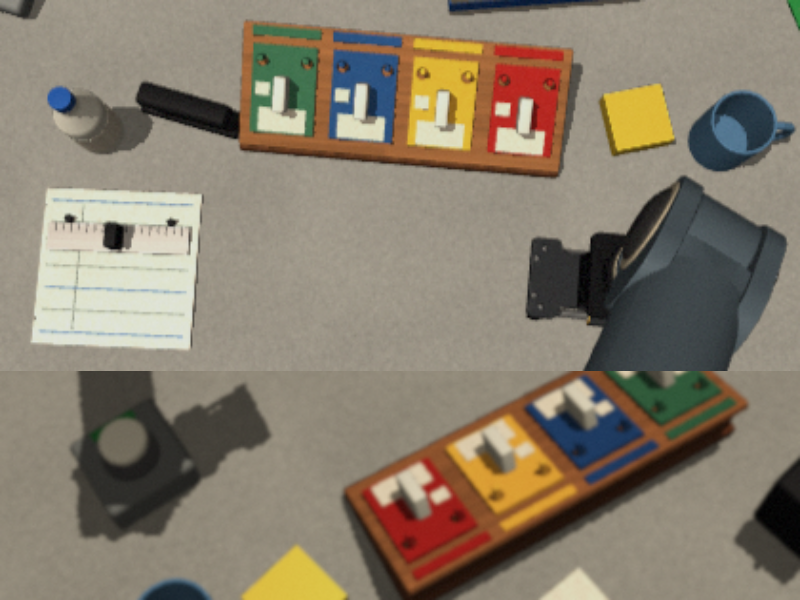

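```bash
python3 -c "
from plant import *
print(sign_off())"
```

```text
the job is handed in; nothing more can be done
None
```

I did the whole job in the order asked and handed it in at about 57 s of the 210 s allowed. I got no verdict back.

- **Rule:** I gripped it, slid it up square to the pegs, then pressed the back of its bar with shut fingers until the push settled at about 17 N. The last top picture shows the graduated edge touching both pegs.
- **Boards:** All four were on the desk. I hung red, yellow, blue and green on their own pins, and the last pictures show each flat on the rack with its bar outward and both pins through its holes. Green had been knocked about 45 mm aside during the run, so I measured it again and gripped its bar 10 mm ahead of centre to stay within reach. I left the two pink look-alikes alone.
- **Plunger:** I pushed it about 25 mm to its stop. The fingertips pressed with 38 N at the bottom, higher than I meant. It came back up: in the last scene picture the cap is where it started.
- **Checks that failed or disagreed:**
  - The automatic before/after check of the cap in the top view failed because the arm covered it. That the plunger is up rests on the scene picture alone.
  - Early on, the wrist and top cameras disagreed by about 5 mm on the positions of the rule and pegs. Force contact settled the rule's final position.
- **Bystanders:** The notes block was in the same place before and after by measurement. The stapler, sanitizer and mug look unmoved in the pictures, though I did not measure them.

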